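# Unhook the lint screen of the vacuum board and lay it in the tray

### The arm

A 6-joint arm with a two-finger parallel gripper is mounted at the origin on a cart in front of the work surface, level with it; the furniture and walls round the work are solid. World frame = base frame: x ahead of the robot, y to its left, z up, the work surface at z = 0. Lengths are in mm, angles in degrees, forces in N, time in s.
With the tool pointing down it reaches from about 300 to 850 mm from the base axis. Payload 4.2 kg.
Tool frame: the origin (TCP) lies between the finger pads; the fingertips stand 14 mm ahead of it and the grasp point (between the pads) lies 5 mm behind it (env.finger_overhang is the distance from the TCP to the fingertips, in mm); z points along the fingers, y is the line along which they close (so a half turn about z gives the same grasp; the last joint's range is limited). The gripper opens to 91 mm and grips with 3 to 60 N. Pads are 32 mm wide; open, the fingers measure 118 mm over their backs; the gripper's body (76 mm by 178 mm) begins 60 mm behind the grasp point.
Start: joints at [69.901, 18.312, 89.639, -0, 72.044, -1.146], TCP at [186.763, 543.842, 205.876] pointing down, gripper open.
Joint ranges: [-177.97, 177.97], [-48.28, 115.42], [12.27, 149.76], [-77.06, 257.06], [2.81, 150.46], [-146.56, 146.56]. Speed limits (degrees/s): [147.25, 147.25, 180, 180, 180, 180].

### API

Orientations are given as [roll, pitch, yaw] about the fixed x, y, z axes, in that order (R = Rz(yaw) Ry(pitch) Rx(roll)).
In Python, from workcell import status, cams, env, finder gives the robot as it stands.
- The arm moves only by the tool apply_moves, never from a script. Its argument "increments" is a list of rows, each a list of 7 numbers: the opening, from -1 (shut) to 1 (fully open), then the shift along the world's x, y, z in m, then the turn, a rotation vector about the world's x, y, z in degrees. In form: [[gripper, x, y, z, ax, ay, az], ...]. A call has 1 to 5 rows; each row shifts and turns the commanded pose from where the row before left it; what a row does not reach is not made up. A row lasts 1/12 s, in which the tool goes at most 41.7 mm and 7.16 degrees, less where a joint would pass 70% of its speed; a pose out of reach is approached as far as the arm can. A call with a gripper value outside its range is refused whole. The fingers move at their own pace and stop on an object; "newtons" is the grip in N (left out, the last holds). Time passes only in rows, so rows that do not move let the fingers close. It gives the time, the measured TCP pose, the force, the opening and the grip force at its end, in the units of the state.
- status.state(): the state, without advancing time (a new reading comes with each control period).
- cams.grab_frame(name): name is "scene" or "top" or "wrist"; returns a dict with "color" (384x512x3 uint8, red, green, blue), "intrinsics" (3x3 intrinsics, pixels), "k1" (the pictures are not rectified: a ray, as slopes to the right and down, at radius r is drawn at 1 + k1 r^2 times it, then the intrinsics apply), "R" (3x3) and "t" (3): a world point X has camera coordinates R X + t. Camera axes: x right, y down, z forward; pixel columns grow to the right and rows downward; lengths in mm; the calibration is good to about 2 mm. A picture is of the moment at which its call begins. There is no depth.
- env.job_done(): hands the job in; it is judged then, once.
Trained networks look in the newest picture that a camera, given by its name, has taken for a name from the list of things; names that differ only in an ending like _2 or _b are one class to them, and where a whole thing is asked for, a point or a joint stands for the part that bears it (a point fixed in the world has none). Each returns a list of dicts, best first, with "score" (0 to 1); they miss things now and then, are a little off and sometimes report something else, mostly with a low value. They report only what shows in the picture. A call takes as long as a camera call.
- finder.boxes_of(query, camera): "rect" ([left, top, width, height] in pixels, round what is visible of it).
- finder.trace(query, camera): "pixels" (384x512 bool, what is visible of it) and "rect" ([left, top, width, height] in pixels, round what is visible of it).
The state is a dict: "time_s": time; "qpos": joint angles; "qvel": joint speeds; "effort": joint torques, N m; "ee_pos": TCP position; "ee_rot": TCP orientation; "force": force on the tool from outside, world axes, zero at the start; "torque": the same for the moment, N m; "gripper_width": finger opening in mm; "gripper_force": force on a finger pad.
Only numpy, scipy, OpenCV 4.12 (cv2) and the standard library are available. Lean on these libraries where they do the work, as an engineer would, in place of code of your own. Each camera call takes 0.05 s, during which the arm holds its last target. There are 200 camera calls.

### The job

Take the lint screen out of the filter box for cleaning: draw it by its handle against the spring into the near pocket until its far edge comes free of the lip, tilt that far edge up over the lip, and lift the screen out of the pocket - feel your way, for the keeper frame is thin and must not be forced. Then set the screen down gently, flat in the white tray with its handle up, let go of it, and leave the other things where they are.

Things in the scene. Friction and masses are not known exactly. Their poses are not given: they have to be found in the camera images.
- filter_box: Fixed grey lint-filter box, 228 (x) x 136 (y) x 63 mm high, a 40 mm duct stub on its far (+x) end. Origin: on its underside, 120 from the near end; x runs from the near, hooded end to the far, lipped end; z up. The screen lies in a well 80 wide, floor 46 above the origin. On top a thin steel keeper frame (far lip, near hood) is clamped in slots; over 15 N from the screen bends it.
- box_lip (a point): Fixed point of the box on the well floor, 52 in +x from its origin, below the mean place of the lip's free edge. The lip (underside 6.5, top 10.5 mm above the well floor) holds down the screen's far edge. The frame, made for screens of several lengths, is clamped anywhere within 12 mm either way along x: the lip overlaps the screen by 2 to 26 mm. The setting is not measured: feel for it.
- box_pocket (a point): Fixed point of the box on the well floor, 66 in -x from its origin: the screen's near edge at rest, in the pocket under the hood (hood underside 14, top 17 mm above the floor; its free edge 6 to 30 in +x from here). A spring strip in the pocket (1 N at rest, rising 0.08 N per mm) pushes the screen to +x against the far wall.
- box_stop (a point): Fixed point of the box on the well floor, 82 in -x from its origin: mean place of the pocket's solid end stops. They are one piece with the lip, so in every setting the screen, drawn to -x, meets them 2 mm after its far edge has cleared the lip; the draw is 4 to 28 mm in all, the spring then at 1.3 to 3.2 N. At the stops it can tilt up to 13 degrees about its near edge.
- screen_grip (a point): Centre of the lint screen's black bow handle (grasp here): a round bar 12 mm thick, 64 long along x, over the middle of the plate, its centre 35 above the screen's underside and 30 above the plate. Axes are the screen's: x from its near (heel) to its far (hook) edge, z up. At the start they are parallel to the box's.
- lint_screen: The lint screen: steel plate 132 (x) x 72 (y) x 5 mm with a raised rim and wire mesh (up to 9 high), 0.13 to 0.25 kg. Origin: centre of its underside, 35 below the handle bar's centre; axes as of screen_grip. At the start it lies in the well, its far edge against the far wall.
- screen_hook_edge (a point): Middle of the upper far edge of the screen, the edge under the lip: 66 mm in +x from the screen's middle, 5 above its underside. Axes are the screen's.
- screen_heel_edge (a point): Middle of the lower near edge of the screen, the edge in the pocket: 66 mm in -x from the screen's middle, at its underside. Axes are the screen's.
- tray: Loose open white tray, 112 (x) x 170 (y) x 52 mm high, 0.15 kg. Origin: centre of its underside. Inside 88 x 146, floor 3 above the underside: the screen lies flat only with its length along the tray's y (either way round). The handle bar's centre is then 38 above the tray's underside, below the rim: open the fingers only some 30 mm in there.
- peg: Bystander, not to be moved: red spring clothes peg, 18 x 72 x 11, lying between the two working places (mm). Origin: centre of its underside.
- reel: Bystander, not to be moved: white thread reel, 35 dia x 46, standing (mm). Origin: centre of its underside.
- pot: Bystander, not to be moved: button pot with a blue lid, 51 dia x 56, standing (mm). Origin: centre of its underside.
- spray: Bystander, not to be moved: white spray bottle with a green trigger head, 242 tall, standing (mm). Origin: centre of its underside.
- roller: Bystander, not to be moved: lint roller with a blue handle, 207 long, lying (mm). Origin: centre of its underside.
- driver: Bystander, not to be moved: screwdriver with an orange handle, 184 long, lying (mm). Origin: centre of its underside.

How it is judged (in metres and radians):
On the way, in this order (a step that is already met when the one before it is completed fails the run):
1. the screen's far edge is tilted up over the lip while its near edge is still in the pocket (z of screen_hook_edge in the frame of filter_box above 0.058 m and z of screen_heel_edge in the frame of filter_box below 0.056 m and x of screen_heel_edge in the frame of filter_box below -0.055 m), for 0.1 s.
2. the screen is out of the pocket and lifted clear above the box (z of screen_hook_edge in the frame of filter_box above 0.071 m and z of screen_heel_edge in the frame of filter_box above 0.064 m), for 0.1 s.
At the end, for the whole second after the job is handed in: the screen lies flat on the tray's floor, handle up (within 0.1 rad of level, handle centre 33 to 43 mm above the tray's underside and within 25 mm of the tray's centre), released, and the tray stands level on the board at rest (z of screen_grip in the frame of tray between 0.033 and 0.043 m and horizontal distance between screen_grip and tray below 0.025 m and angle between screen_grip's own z axis and vertical below 0.1 rad and angle between tray's own z axis and vertical below 0.06 rad and height (world z) of tray below 0.006 m and linear speed of tray below 0.02 m/s); the robot touches nothing.
It fails at once if the screen, once drawn or raised from its rest, is forced against the filter box or its keeper frame with more than 15 N (contact force between lint_screen and filter_box above 15 N and (x of screen_heel_edge in the frame of filter_box below -0.068 m or z of screen_hook_edge in the frame of filter_box above 0.052 m)).
It fails at once if the screen is dropped (faster than 0.5 m/s while not in the fingers) (linear speed of lint_screen above 0.5 m/s and contact force between the fingers and lint_screen below 0.05 N).
It fails at once if a bystander (peg, reel, pot, spray bottle, lint roller, screwdriver) is moved more than 30 mm or knocked over (distance of any of peg, reel, pot, spray, roller, driver from where it was at the start of the episode above 0.03 m or angle between any of pot, reel, spray's own z axis and vertical above 0.4 rad).
It also fails if it takes over 61 s, if anything falls off the work surface, if the arm or the gripper's body presses on something with over 40 N, if the wrist force passes 120 N, or if a joint passes its speed limit or range.

## Working session

There is one attempt and no reset: what is moved stays moved. The work goes in short steps, Python scripts to look and compute and a tool call to move; the robot and the scene stay as the last step left them, time stands still between calls to the robot, and variables do not carry over. Pictures are saved under pics/ and viewed, at most 10 in all, crops included, and the job is handed in when it is done.

Besides the shell and the picture viewer there is one more tool, called by a JSON object that holds its "method" and its "body", one argument or row to a line. apply_moves: Moves the arm, as the interface text tells. Its arguments: {"type":"object","properties":{"increments":{"type":"array","items":{"type":"array","items":{"type":"number"}}},"newtons":{"type":"number"}},"required":["increments"]}

```bash
mkdir -p pics; ls
cat > h.py <<'E'
import numpy as np, cv2
from workcell import status, cams, env, finder
def ray(f,uv):
    K=np.array(f["intrinsics"]);k1=f["k1"]
    d=np.array([(uv[0]-K[0,2])/K[0,0],(uv[1]-K[1,2])/K[1,1]]);s=d.copy()
    for _ in range(20): s=d/(1+k1*(s@s))
    R=np.array(f["R"]);t=np.array(f["t"])
    return -R.T@t, R.T@np.array([s[0],s[1],1.])
def onz(f,uv,z):
    c,d=ray(f,uv); return c+d*(z-c[2])/d[2]
def tri(obs):
    A=np.zeros((3,3));b=np.zeros(3)
    for f,uv in obs:
        c,d=ray(f,uv);d=d/np.linalg.norm(d);P=np.eye(3)-np.outer(d,d);A+=P;b+=P@c
    return np.linalg.solve(A,b)
def proj(f,X):
    p=np.array(f["R"])@np.array(X)+np.array(f["t"]);s=p[:2]/p[2];s=s*(1+f["k1"]*(s@s));K=np.array(f["intrinsics"])
    return K[0,0]*s[0]+K[0,2],K[1,1]*s[1]+K[1,2]
def save(f,n): cv2.imwrite(f"pics/{n}.png",f["color"][:,:,::-1])
E
python3 - <<'E'
from h import *
fs={}
for c in("scene","top","wrist"):
    fs[c]=f=cams.grab_frame(c);save(f,c+"0")
    print(c,-np.array(f["R"]).T@f["t"],f["k1"])
    for q in("filter_box","lint_screen","screen_grip","tray","peg","reel","pot","spray","roller","driver"):
        r=finder.trace(q,c)[:1]
        for d in r:
            m=d["pixels"];ys,xs=np.nonzero(m);print(q,round(d["score"],2),d["rect"],(xs.mean().round(),ys.mean().round()), onz(f,(xs.mean(),ys.mean()),40).round())
a=np.hstack([cv2.imread("pics/top0.png"),cv2.imread("pics/scene0.png")]);cv2.imwrite("pics/both.png",cv2.resize(a,(800,300),interpolation=cv2.INTER_AREA))
print(status.state())
E
```

```text
pics
scene [  47.8388806  -590.41855011 1082.49265577] -0.019959704772003352
filter_box 0.86 [226.0, 217.4, 85.2, 77.2] (np.float64(270.0), np.float64(257.0)) [ 472. -117.   40.]
lint_screen 0.96 [251.2, 238.9, 39.0, 27.8] (np.float64(272.0), np.float64(252.0)) [ 488. -106.   40.]
screen_grip 0.86 [251.7, 235.6, 40.2, 35.7] (np.float64(272.0), np.float64(252.0)) [ 488. -107.   40.]
tray 0.62 [198.0, 145.3, 47.7, 47.6] (np.float64(222.0), np.float64(168.0)) [561. 281.  40.]
reel 0.58 [250.5, 191.9, 12.9, 23.1] (np.float64(257.0), np.float64(203.0)) [566.  75.  40.]
pot 0.72 [251.0, 238.8, 44.5, 30.5] (np.float64(272.0), np.float64(251.0)) [ 488. -105.   40.]
spray 0.91 [183.1, 85.7, 39.5, 56.9] (np.float64(203.0), np.float64(117.0)) [657. 570.  40.]
driver 0.6 [314.8, 272.1, 28.9, 15.6] (np.float64(327.0), np.float64(281.0)) [ 557. -278.   40.]
top [ 329.2293365    90.87636321 1152.0068134 ] -0.05023264541864327
filter_box 0.74 [297.0, 164.7, 68.2, 100.2] (np.float64(328.0), np.float64(216.0)) [ 479. -105.   40.]
lint_screen 0.61 [312.5, 194.6, 34.9, 42.9] (np.float64(330.0), np.float
[... 1019 characters left out ...]
10.0)) [367. 465.  40.]
{'time_s': 1.65, 'qpos': array([ 6.99001243e+01,  1.83115700e+01,  8.96381339e+01,  1.40710740e-03,
        7.20441173e+01, -1.14641516e+00]), 'qvel': array([ 0.01000503,  0.04901991, -0.06648362,  0.07482895,  0.0592441 ,
        0.02588344]), 'effort': array([-1.69254581e-03, -4.12363923e+01, -2.32218522e+01,  7.26447115e-02,
        3.81358189e-02, -1.42378917e-05]), 'ee_pos': array([186.76461101, 543.84862265, 205.88511714]), 'ee_rot': array([ 1.79993796e+02, -1.21472950e-03,  1.61046106e+02]), 'force': array([-0.39440955, -0.38137464,  0.90649514]), 'torque': array([ 0.02458209, -0.01080691,  0.01858441]), 'gripper_force': 0.0, 'gripper_width': 91.01159021503733}
```

View pics/top0.png

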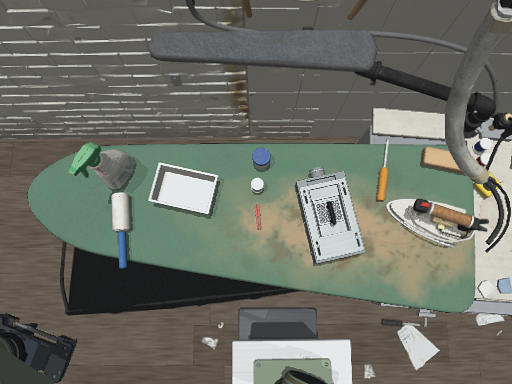

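View pics/scene0.png

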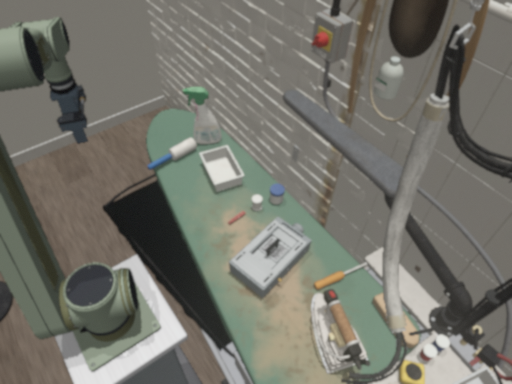

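Run:
```python
from h import *
fs={c:cams.grab_frame(c) for c in("scene","top")}
def cen(q,c):
    d=finder.trace(q,c)
    if not d:return None
    m=d[0]["pixels"].astype(np.uint8);return m
g={c:cen("screen_grip",c) for c in fs}
ce={c:np.array([np.nonzero(m)[1].mean(),np.nonzero(m)[0].mean()]) for c,m in g.items()}
print("grip@60",{c:onz(fs[c],ce[c],65).round(1) for c in fs},"tri",tri([(fs[c],ce[c]) for c in fs]).round(1))
for q,z in(("filter_box",63),("tray",52),("peg",6),("lint_screen",52)):
    m=cen(q,"top")
    if m is None: print(q,None);continue
    P=np.argwhere(m>0)[:,::-1].astype(float)
    W=np.array([onz(fs["top"],p,z)[:2] for p in P]).astype(np.float32)
    r=cv2.minAreaRect(W);print(q,r,cv2.boxPoints(r).round().tolist(),W.mean(0))
im=fs["top"]["color"][140:280,140:400,::-1]
cv2.imwrite("pics/crop.png",cv2.resize(im,(780,420),interpolation=cv2.INTER_CUBIC))
```

```text
grip@60 {'scene': array([ 479.6, -116.2,   65. ]), 'top': array([ 476.2, -103.4,   65. ])} tri [ 482.  -107.9   50. ]
filter_box ((487.7759704589844, -100.4144515991211), (255.5653839111328, 143.46115112304688), 12.467469215393066) [[348.0, -58.0], [378.0, -198.0], [628.0, -143.0], [597.0, -3.0]] [ 477.04205  -101.977905]
tray ((558.0726928710938, 294.6724853515625), (169.03482055664062, 112.16082000732422), 77.70613098144531) [[485.0, 224.0], [595.0, 200.0], [631.0, 365.0], [521.0, 389.0]] [557.4336  294.06445]
peg ((486.5190124511719, 90.50871276855469), (16.962905883789062, 65.38983917236328), 89.7631607055664) [[454.0, 82.0], [519.0, 82.0], [519.0, 99.0], [454.0, 99.0]] [493.9522  89.9878]
lint_screen ((477.30816650390625, -106.0011215209961), (103.68036651611328, 73.42138671875), 11.438945770263672) [[419.0, -80.0], [434.0, -152.0], [535.0, -132.0], [521.0, -60.0]] [ 476.6104  -106.32642]
```

View pics/crop.png

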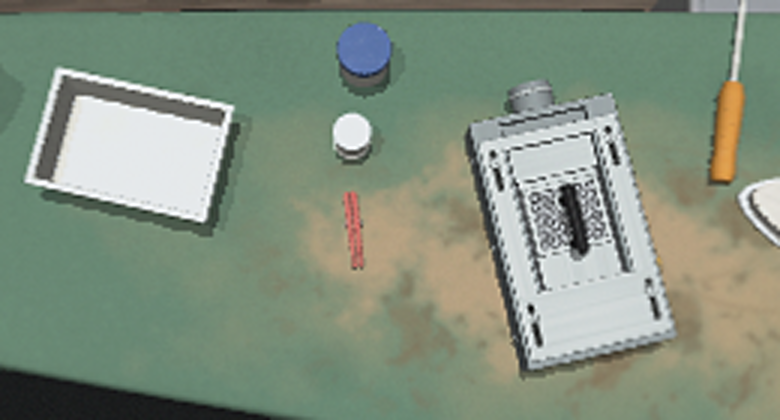

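{"method": "apply_moves", "body": {
  "increments": [
    [1,0.0116,-0.026,0.001,0,0,-5.94],
    [1,0.0116,-0.026,0.001,0,0,-5.94],
    [1,0.0116,-0.026,0.001,0,0,-5.94],
    [1,0.0116,-0.026,0.001,0,0,-5.94],
    [1,0.0116,-0.026,0.001,0,0,-5.94]
  ]
}}

```text
time_s: 2.47
ee_pos: [245.1, 412.6, 210.9]
ee_rot: [180.0, 0.0, 131.1]
force: [0.2, 0.6, 0.4]
gripper_width: 91.5
gripper_force: 0.0
```

{"method": "apply_moves", "body": {
  "increments": [
    [1,0.0116,-0.026,0.001,0,0,-5.94],
    [1,0.0116,-0.026,0.001,0,0,-5.94],
    [1,0.0116,-0.026,0.001,0,0,-5.94],
    [1,0.0116,-0.026,0.001,0,0,-5.94],
    [1,0.0116,-0.026,0.001,0,0,-5.94]
  ]
}}

```text
time_s: 2.88
ee_pos: [303.1, 282.6, 216.1]
ee_rot: [180.0, -0.0, 101.4]
force: [1.1, -0.5, -0.3]
gripper_width: 91.5
gripper_force: 0.0
```

{"method": "apply_moves", "body": {
  "increments": [
    [1,0.0116,-0.026,0.001,0,0,-5.94],
    [1,0.0116,-0.026,0.001,0,0,-5.94],
    [1,0.0116,-0.026,0.001,0,0,-5.94],
    [1,0.0116,-0.026,0.001,0,0,-5.94],
    [1,0.0116,-0.026,0.001,0,0,-5.94]
  ]
}}

```text
time_s: 3.3
ee_pos: [361.1, 152.5, 221.2]
ee_rot: [180.0, -0.0, 71.7]
force: [0.5, 0.8, 0.3]
gripper_width: 91.3
gripper_force: 0.0
```

{"method": "apply_moves", "body": {
  "increments": [
    [1,0.0116,-0.026,0.001,0,0,-5.94],
    [1,0.0116,-0.026,0.001,0,0,-5.94],
    [1,0.0116,-0.026,0.001,0,0,-5.94],
    [1,0.0116,-0.026,0.001,0,0,-5.94],
    [1,0.0116,-0.026,0.001,0,0,-5.94]
  ]
}}

```text
time_s: 3.72
ee_pos: [419.1, 22.4, 226.1]
ee_rot: [180.0, -0.0, 41.9]
force: [0.4, 1.2, -0.3]
gripper_width: 90.9
gripper_force: 0.0
```

{"method": "apply_moves", "body": {
  "increments": [
    [1,0.0116,-0.026,0.001,0,0,-5.94],
    [1,0.0116,-0.026,0.001,0,0,-5.94],
    [1,0.0116,-0.026,0.001,0,0,-5.94],
    [1,0.0116,-0.026,0.001,0,0,-5.94],
    [1,0.0116,-0.026,0.001,0,0,-5.94]
  ]
}}

```text
time_s: 4.13
ee_pos: [477.1, -107.6, 231.1]
ee_rot: [180.0, -0.0, 12.2]
force: [0.3, -0.3, -0.9]
gripper_width: 90.9
gripper_force: 0.0
```

Run:
```python
from h import *
f=cams.grab_frame("wrist");save(f,"w1")
print(-np.array(f["R"]).T@f["t"])
for q,z in(("screen_grip",81),("lint_screen",51),("filter_box",63)):
    for d in finder.trace(q,"wrist")[:2]:
        P=np.argwhere(d["pixels"])[:,::-1].astype(float)
        W=np.array([onz(f,p,z)[:2] for p in P[::3]]).astype(np.float32)
        print(q,d["score"],d["rect"],cv2.minAreaRect(W),W.mean(0))
P=np.argwhere(f["color"].max(2)<60)[:,::-1].astype(float)
m=(f["color"].max(2)<60).astype(np.uint8)
n,l,s,c=cv2.connectedComponentsWithStats(m)
for i in range(1,n):
    if s[i,4]>300: 
        W=np.array([onz(f,p,87)[:2] for p in np.argwhere(l==i)[:,::-1]]).astype(np.float32);print(s[i],c[i],cv2.minAreaRect(W))
```

```text
[558.72162607 -90.21217537 408.43469779]
screen_grip 0.66 [227.6, 129.2, 58.8, 81.9] ((485.04132080078125, -106.65819549560547), (92.09403228759766, 65.44744110107422), 12.210038185119629) [ 486.48532  -106.668144]
lint_screen 0.89 [228.8, 126.7, 56.9, 85.0] ((478.7983703613281, -108.118896484375), (101.72930145263672, 71.49760437011719), 12.048684120178223) [ 480.4263  -107.64766]
filter_box 0.86 [199.4, 44.5, 119.5, 213.4] ((492.9234619140625, -106.04733276367188), (251.22198486328125, 137.97039794921875), 12.033040046691895) [ 497.23883 -103.13648]
[252 141  11  56 508] [256.56299213 169.6515748 ] ((486.7657470703125, -106.52484130859375), (62.10147476196289, 11.177103996276855), 11.97006893157959)
[439 191  47  37 770] [458.54415584 207.12077922] ((492.4743957519531, -354.02227783203125), (56.44438934326172, 34.32185745239258), 72.52984619140625)
[    0   211   512   173 49975] [247.46025013 319.1642021 ] ((295.1837158203125, -145.30938720703125), (292.3813171386719, 804.7158203125), 12.248873710632324)
```

View pics/w1.png

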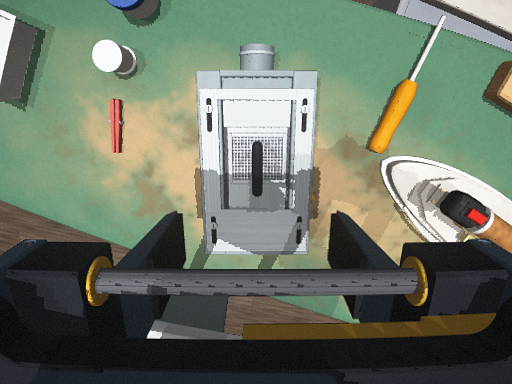

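Run:
```python
from h import *
f=cams.grab_frame("wrist")
for uv in((257,71),(257,252),(257,88)):print(onz(f,uv,63).round(1))
for uv in((257,141),(257,197),(257,169)):print(onz(f,uv,84).round(1))
t=cams.grab_frame("top")
for y in range(195,240,2): print(y,t["color"][y,318:345].max(1).tolist())
print(proj(t,(485,-107,84)))
```

```text
[587.7 -82.6  63. ]
[ 373.8 -130.1   63. ]
[570.4 -86.5  63. ]
[516.  -98.5  84. ]
[ 453.7 -112.3   84. ]
[ 485.7 -105.2   84. ]
195 [77, 76, 78, 77, 77, 76, 77, 78, 77, 77, 77, 80, 66, 53, 51, 54, 52, 53, 50, 67, 92, 91, 91, 92, 91, 54, 67]
197 [78, 78, 77, 76, 77, 77, 78, 77, 77, 77, 77, 77, 79, 51, 53, 54, 53, 52, 53, 52, 88, 92, 91, 91, 92, 83, 67]
199 [78, 79, 78, 76, 77, 77, 77, 76, 77, 77, 76, 78, 80, 47, 52, 53, 53, 54, 55, 53, 67, 91, 91, 93, 91, 72, 67]
201 [76, 77, 77, 77, 77, 77, 78, 77, 77, 77, 77, 78, 80, 47, 51, 52, 53, 53, 52, 51, 52, 78, 92, 93, 92, 70, 66]
203 [77, 76, 77, 77, 77, 77, 78, 78, 77, 77, 77, 79, 46, 50, 48, 53, 54, 52, 53, 52, 52, 56, 89, 93, 83, 66, 69]
205 [77, 77, 77, 76, 79, 76, 77, 76, 77, 77, 78, 80, 47, 49, 49, 53, 54, 53, 53, 53, 53, 52, 67, 94, 83, 67, 67]
207 [79, 76, 77, 77, 77, 77, 78, 77, 76, 76, 78, 79, 47, 48, 49, 49, 54, 52, 53, 53, 51, 52, 53, 89, 71, 68, 68]
209 [78, 76, 77, 78, 78, 77, 77, 77, 77, 77, 79, 80, 47, 49, 49, 49, 50, 53, 54, 51, 54, 52, 53, 69, 68, 68, 68]
211 [77, 78, 77, 76, 77, 76, 77, 78, 77, 78, 79, 46, 47, 49, 49, 49
[... 1154 characters left out ...]
147, 143, 143, 143, 142, 142, 145, 115, 117, 114, 115, 114, 115, 115, 119, 118, 118, 65, 68, 69, 67, 69, 68]
233 [92, 79, 64, 157, 145, 145, 144, 142, 143, 143, 143, 144, 116, 114, 112, 113, 114, 116, 103, 104, 103, 64, 67, 67, 68, 68, 68]
235 [157, 117, 38, 89, 147, 144, 145, 142, 146, 123, 123, 145, 180, 123, 119, 118, 119, 143, 144, 144, 99, 64, 67, 67, 66, 68, 69]
237 [144, 104, 125, 182, 154, 145, 144, 141, 140, 139, 140, 139, 139, 140, 142, 142, 142, 142, 144, 144, 82, 65, 68, 69, 67, 67, 68]
239 [140, 138, 138, 139, 141, 139, 142, 142, 142, 141, 142, 143, 142, 143, 143, 142, 142, 144, 145, 142, 61, 65, 68, 68, 68, 68, 68]
(np.float64(331.8416342562049), np.float64(211.50863508519643))
```

{"method": "apply_moves", "body": {
  "increments": [
    [-0.12,0.008,0.001,-0.02,0,0,0],
    [-0.12,0,0,-0.03,0,0,0],
    [-0.12,0,0,-0.03,0,0,0],
    [-0.12,0,0,-0.03,0,0,0],
    [-0.12,0,0,0,0,0,0]
  ]
}}

```text
time_s: 4.85
ee_pos: [480.1, -103.0, 116.2]
ee_rot: [-179.7, 0.6, 12.7]
force: [-1.4, 0.6, -0.8]
gripper_width: 60.5
gripper_force: 0.0
```

{"method": "apply_moves", "body": {
  "increments": [
    [-0.12,0,0,0,0,0,0],
    [-0.12,0,0,0,0,0,0]
  ]
}}

```text
time_s: 5.02
ee_pos: [485.8, -104.8, 122.5]
ee_rot: [179.9, -0.1, 12.6]
force: [0.9, 0.2, -0.0]
gripper_width: 47.6
gripper_force: 0.0
```

Run:
```python
from h import *
f=cams.grab_frame("wrist");save(f,"w2")
s=status.state();print(s["ee_pos"],s["ee_rot"],s["force"],s["gripper_width"])
m=(f["color"].max(2)<60).astype(np.uint8)
n,l,st,c=cv2.connectedComponentsWithStats(m)
for i in range(1,n):
    if st[i,4]>300: 
        W=np.array([onz(f,p,84)[:2] for p in np.argwhere(l==i)[:,::-1]]).astype(np.float32);print(st[i],c[i],cv2.minAreaRect(W))
```

```text
[ 486.25424484 -105.06544248  122.99858707] [179.89578123  -0.21070955  12.59611128] [-0.1327738   0.22234755  0.22615898] 43.0695392506741
[ 250  173   17   76 1088] [257.88878676 210.12224265] ((486.21295166015625, -106.1976547241211), (62.01260757446289, 12.149388313293457), 12.228429794311523)
[    0   198   512   186 52780] [254.49412656 318.50327776] ((396.1891174316406, -124.39035034179688), (206.49337768554688, 539.5283813476562), 12.54769229888916)
```

View pics/w2.png

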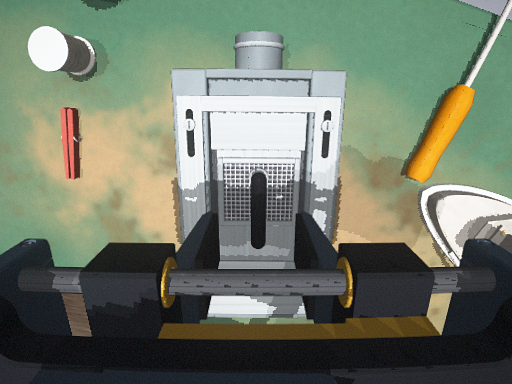

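{"method": "apply_moves", "body": {
  "increments": [
    [-0.12,0,0,-0.01,0,0,0],
    [-0.12,0,0,-0.015,0,0,0],
    [-0.12,0,0,-0.012,0,0,0],
    [-0.12,0,0,-0.007,0,0,0],
    [-0.12,0,0,0,0,0,0]
  ]
}}

```text
time_s: 5.48
ee_pos: [484.1, -105.0, 76.0]
ee_rot: [-180.0, 0.1, 12.5]
force: [-0.3, 0.7, 0.2]
gripper_width: 40.2
gripper_force: 0.0
```

{"method": "apply_moves", "body": {
  "increments": [
    [-0.12,0,0,0,0,0,0],
    [-0.12,0,0,0,0,0,0]
  ]
}}

```text
time_s: 5.65
ee_pos: [485.5, -105.3, 77.7]
ee_rot: [179.9, -0.1, 12.5]
force: [-1.1, -0.0, 1.1]
gripper_width: 40.3
gripper_force: 0.0
```

{"method": "apply_moves", "body": {
  "increments": [
    [-0.12,0.0002,-0.001,0,0,0,0],
    [-1,0,0,0,0,0,0],
    [-1,0,0,0,0,0,0],
    [-1,0,0,0,0,0,0],
    [-1,0,0,0,0,0,0]
  ],
  "newtons": 25
}}

```text
time_s: 6.07
ee_pos: [485.0, -106.2, 77.0]
ee_rot: [180.0, -0.0, 12.5]
force: [0.2, 0.1, -0.5]
gripper_width: 16.2
gripper_force: 0.0
```

{"method": "apply_moves", "body": {
  "increments": [
    [-1,0,0,0,0,0,0],
    [-1,0,0,0,0,0,0],
    [-1,0,0,0,0,0,0],
    [-1,0,0,0,0,0,0]
  ]
}}

```text
time_s: 6.4
ee_pos: [485.7, -106.3, 78.9]
ee_rot: [179.9, -0.1, 12.5]
force: [-3.2, 0.8, 13.5]
gripper_width: 0.3
gripper_force: 7.2
```

Run:
```python
from h import *
print(env.finger_overhang)
s=status.state();print(s["ee_pos"],s["ee_rot"],s["force"],s["torque"],s["gripper_width"],s["gripper_force"])
f=cams.grab_frame("wrist");a=f["color"][:,:,::-1]
b=cams.grab_frame("scene")["color"][210:310,215:325,::-1]
cv2.imwrite("pics/w3.png",np.hstack([a[130:384,100:412],cv2.resize(b,(280,254),interpolation=cv2.INTER_CUBIC)]))
```

```text
14.0
[ 485.68853088 -106.33037731   78.94044083] [ 1.79938642e+02 -1.10396660e-01  1.25496114e+01] [-3.23590721  0.75895491 13.47669097] [0.06001368 0.77526029 0.05641203] 0.3213032387193708 7.188177108764648
```

View pics/w3.png

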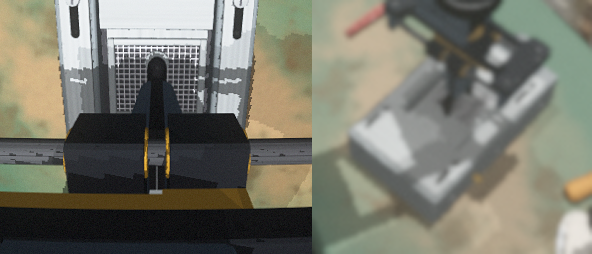

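{"method": "apply_moves", "body": {
  "increments": [
    [-0.12,0,0,0,0,0,0],
    [-0.12,0,0,0.01,0,0,0],
    [-0.12,0,0,0.02,0,0,0],
    [-0.12,0,0,0,0,0,0],
    [-0.12,0,0,0,0,0,0]
  ]
}}

```text
time_s: 6.92
ee_pos: [485.7, -106.2, 107.8]
ee_rot: [179.9, -0.1, 12.5]
force: [-0.9, -0.3, -0.5]
gripper_width: 31.1
gripper_force: 0.0
```

```bash
cat > m.py <<'E'
from h import *
import pickle,sys
f=cams.grab_frame("wrist");save(f,"m"+sys.argv[1]);pickle.dump(f,open("m"+sys.argv[1],"wb"))
s=status.state();print(s["ee_pos"],s["force"],s["gripper_width"],-np.array(f["R"]).T@f["t"])
m=(f["color"].max(2)<60).astype(np.uint8)
n,l,st,c=cv2.connectedComponentsWithStats(m)
for i in range(1,n):
    if st[i,4]>300: print(st[i],c[i])
E
python3 m.py 1
```

```text
[ 484.89245655 -106.08211425  106.92489061] [-0.83147951 -0.90467451 -0.50078562] 34.82766253937097 [566.83685868 -88.33842359 285.34452976]
[ 248  177   18   81 1238] [256.273021   216.07835218]
[    0   193   512   191 51225] [255.29071742 319.12868716]
```

{"method": "apply_moves", "body": {
  "increments": [
    [-0.12,0,0,0.02,0,0,0],
    [-0.12,0,0,0.03,0,0,0],
    [-0.12,0,0,0.03,0,0,0],
    [-0.12,0,0,0.02,0,0,0],
    [-0.12,0,0,0,0,0,0]
  ]
}}

```text
time_s: 7.38
ee_pos: [487.2, -106.6, 210.3]
ee_rot: [179.8, -0.4, 12.5]
force: [-0.2, -0.3, -0.1]
gripper_width: 40.2
gripper_force: 0.0
```

{"method": "apply_moves", "body": {
  "increments": [
    [-0.12,0,0,0,0,0,0],
    [-0.12,0,0,0,0,0,0]
  ]
}}

```text
time_s: 7.55
ee_pos: [483.9, -105.9, 205.2]
ee_rot: [-179.9, 0.2, 12.5]
force: [-0.4, 0.1, 0.3]
gripper_width: 40.1
gripper_force: 0.0
```

```bash
python3 m.py 2
python3 - <<'E'
from h import *
import pickle
a,b=[pickle.load(open(n,"rb")) for n in("m1","m2")]
def bar(f):
    m=(f["color"].max(2)<60).astype(np.uint8);n,l,st,c=cv2.connectedComponentsWithStats(m)
    for i in range(1,n):
        if 300<st[i,4]<3000 and 235<c[i][0]<280: return (c[i][0],st[i,1]),tuple(c[i]),(c[i][0],st[i,1]+st[i,3])
A,B=bar(a),bar(b);print(A,B)
if A and B:
    for p,q in zip(A,B):print(tri([(a,p),(b,q)]).round(1))
# box far edge
ga,gb=[f["color"].astype(float).mean(2)[:,200:230].mean(1) for f in(a,b)]
print([ (i,int(v)) for i,v in enumerate(np.diff(ga)) if abs(v)>12 and i<200]);print([(i,int(v)) for i,v in enumerate(np.diff(gb)) if abs(v)>12 and i<200])
E
```

```text
[ 483.75722149 -105.85886619  204.96686501] [-0.83801647 -0.82381521  0.27321692] 40.327300810942546 [566.02230423 -88.17344422 382.33942786]
[252 152  12  58 596] [257.06711409 180.96308725]
[    0   205   512   179 52781] [259.06629279 317.26253766]
((np.float64(256.2730210016155), np.int32(177)), (np.float64(256.2730210016155), np.float64(216.078352180937)), (np.float64(256.2730210016155), np.int32(258))) ((np.float64(257.06711409395973), np.int32(152)), (np.float64(257.06711409395973), np.float64(180.96308724832215)), (np.float64(257.06711409395973), np.int32(210)))
[ 513.2 -100.2   70.1]
[ 481.3 -107.3   66.2]
[ 454.4 -113.3   83.2]
[(65, 42), (66, 17), (74, -55), (75, -68), (76, 49), (77, 45), (78, 22), (93, -31), (94, 85), (110, -55), (111, -13), (112, 39), (150, -20), (158, -17), (159, -30), (160, 31), (165, -26), (167, 27), (168, -15), (169, -19), (172, 21), (173, -13), (174, -17), (176, 15), (178, -13), (182, -16), (183, -22), (186, 19), (195, 16)]
[(73, 15), (74, 35), (79, -22), (80, -19), (81, 20), (82, 13), (92, -25), (93, 72), (103, -15), (104, -19), (105, -47), (106, 26), (110, 14), (111, 14), (119, -20), (134, -14), (139, 16), (175, -15), (176, -20), (181, 14), (182, 12), (184, -15)]
```

Run:
```python
from h import *
import pickle
a,b=[pickle.load(open(n,"rb")) for n in("m1","m2")]
for p,q in((66,74),(75.5,80.5),(94,93),(111,105.5)):
    # same lateral column: search column in b minimizing error
    best=min((np.linalg.norm(np.array(proj(a,X))-(215,p))+np.linalg.norm(np.array(proj(b,X))-(u,q)),u,tuple(X.round(1))) for u in np.arange(205,250,.5) for X in [tri([(a,(215,p)),(b,(u,q))])])
    print(p,q,best)
ga=[cv2.cvtColor(f["color"],cv2.COLOR_RGB2GRAY) for f in(a,b)]
s=cv2.SIFT_create(2000,contrastThreshold=.02);k,d=zip(*[s.detectAndCompute(g,None) for g in ga])
mm=[m for m,n in cv2.BFMatcher().knnMatch(d[0],d[1],2) if m.distance<.7*n.distance]
R=[]
for m in mm:
    p,q=k[0][m.queryIdx].pt,k[1][m.trainIdx].pt;X=tri([(a,p),(b,q)])
    e=np.linalg.norm(np.array(proj(a,X))-p)
    if e<1 and p[1]<230: R.append((*np.round(p),*X.round(0)))
R.sort()
for r in R[::max(1,len(R)//60)]:print(*map(int,r))
```

```text
66 74 (np.float64(0.11667709649028765), np.float64(228.5), (np.float64(583.8), np.float64(-54.5), np.float64(58.3)))
75.5 80.5 (np.float64(0.03493954779208837), np.float64(228.5), (np.float64(577.5), np.float64(-55.7), np.float64(58.2)))
94 93 (np.float64(0.020618063547159584), np.float64(223.5), (np.float64(563.1), np.float64(-31.1), np.float64(-143.9)))
111 105.5 (np.float64(0.006718651055645099), np.float64(228.0), (np.float64(552.5), np.float64(-59.5), np.float64(52.1)))
47 170 458 105 -1
59 113 519 87 10
62 184 450 82 9
62 184 450 83 8
65 112 520 86 4
66 135 498 83 4
68 178 453 83 -1
72 133 499 83 -6
74 213 417 74 0
77 39 586 81 0
118 217 422 28 -1
118 217 422 28 -1
149 175 474 0 -1
175 126 537 -35 67
176 103 553 -31 58
183 114 546 -38 63
183 114 546 -38 63
184 136 530 -41 62
185 155 517 -44 62
207 157 518 -61 61
211 77 576 -52 50
233 64 589 -65 42
248 179 508 -95 59
257 39 610 -79 49
258 28 617 -78 48
263 125 551 -97 62
266 229 466 -119 52
280 56 603 -99 38
299 157 531 -132 47
310 93 581 -126 55
310 172 519 -144 43
320 104 575 -137 50
321 126 559 -140 58
322 116 566 -139 58
327 156 539 -150 60
330 115 568 -144 62
338 104 578 -148 56
394 211 492 -252 0
412 172 535 -252 6
478 82 629 -279 12
494 23 683 -283 1
```

Run:
```python
from h import *
import pickle
fs=[pickle.load(open(n,"rb")) for n in("m1","m2")]
ims=[f["color"][120:270,180:340,::-1] for f in fs]
cv2.imwrite("pics/v7.png",np.hstack([cv2.resize(i,(400,375),interpolation=cv2.INTER_NEAREST) for i in ims]))
for z in(60,70,81):
  for f in fs:
    c=np.array([np.cos(np.radians(12.2)),np.sin(np.radians(12.2)),0]);o=np.array([485,-106.3,z])
    print(z,[tuple(np.round(proj(f,o+c*s),1)) for s in(-32,32)])
# bar rows: columns of dark run per row
for f in fs:
  g=f["color"].max(2)
  for r in range(145,265,6): 
    xs=np.nonzero(g[r,235:280]<60)[0]+235; print(r,(xs.min(),xs.max(),len(xs)) if len(xs) else None,end=' ')
  print()
```

```text
60 [(np.float64(255.7), np.float64(244.6)), (np.float64(256.1), np.float64(169.9))]
60 [(np.float64(256.8), np.float64(203.2)), (np.float64(257.1), np.float64(147.6))]
70 [(np.float64(255.7), np.float64(250.4)), (np.float64(256.1), np.float64(172.9))]
70 [(np.float64(256.8), np.float64(206.3)), (np.float64(257.1), np.float64(149.1))]
81 [(np.float64(255.7), np.float64(257.2)), (np.float64(256.1), np.float64(176.5))]
81 [(np.float64(256.8), np.float64(209.8)), (np.float64(257.2), np.float64(150.8))]
145 None 151 None 157 None 163 None 169 None 175 None 181 (np.int64(250), np.int64(263), 14) 187 (np.int64(249), np.int64(264), 16) 193 (np.int64(249), np.int64(264), 16) 199 (np.int64(235), np.int64(278), 30) 205 (np.int64(249), np.int64(264), 16) 211 (np.int64(249), np.int64(264), 16) 217 (np.int64(235), np.int64(278), 29) 223 (np.int64(249), np.int64(264), 16) 229 (np.int64(249), np.int64(264), 16) 235 (np.int64(249), np.int64(264), 16) 241 (np.int64(249), np.int64(263), 15) 247 (np.int64(249), np.int64(263), 15) 253 (np.int64(250), np.int64(262), 13) 259 None 
145 None 151 None 157 (np.int64(252), np.int64(262), 7) 163 (np.int64(252), np.int64(262), 11) 169 (np.int64(252), np.int64(262), 11) 175 (np.int64(252), np.int64(262), 11) 181 (np.int64(252), np.int64(262), 11) 187 (np.int64(248), np.int64(279), 17) 193 (np.int64(252), np.int64(262), 11) 199 (np.int64(252), np.int64(262), 11) 205 (np.int64(252), np.int64(262), 11) 211 None 217 None 223 None 229 None 235 None 241 None 247 None 253 None 259 None
```

View pics/v7.png

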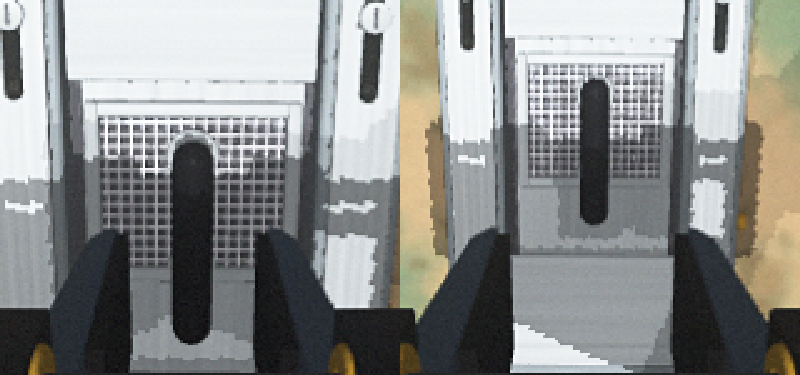

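Run:
```python
from h import *
import pickle
i=cv2.imread("pics/w3.png")[40:200,90:230]
i=np.clip(i.astype(float)*2.2,0,255).astype(np.uint8)
cv2.imwrite("pics/v8.png",cv2.resize(i,(525,600),interpolation=cv2.INTER_NEAREST))
f=pickle.load(open("m1","rb"))
u=np.array([np.cos(np.radians(12.5)),np.sin(np.radians(12.5)),0]);v=np.array([-u[1],u[0],0])
for z in(93,112):
  print(z,[tuple(np.round(proj(f,np.array([485,-106.1,z])+v*17*s+u*16*t))) for s in(-1,1) for t in(-1,1)])
print(status.state()["gripper_width"])
```

```text
93 [(np.float64(279.0), np.float64(246.0)), (np.float64(280.0), np.float64(204.0)), (np.float64(232.0), np.float64(246.0)), (np.float64(231.0), np.float64(204.0))]
112 [(np.float64(281.0), np.float64(259.0)), (np.float64(283.0), np.float64(214.0)), (np.float64(230.0), np.float64(259.0)), (np.float64(228.0), np.float64(214.0))]
40.327300810942546
```

View pics/v8.png

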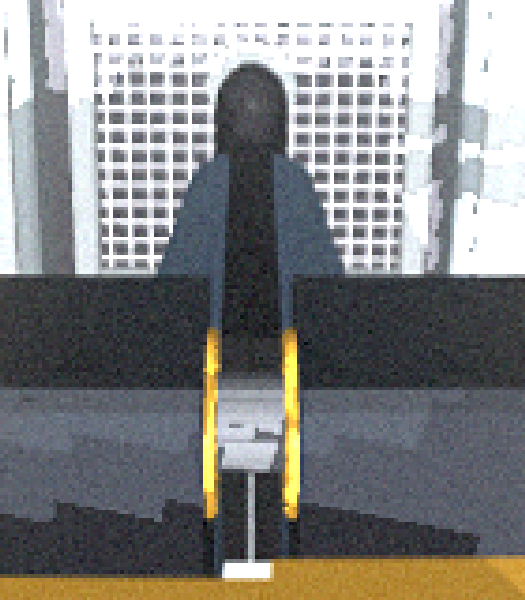

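{"method": "apply_moves", "body": {
  "increments": [
    [-0.12,0.001,-0.0005,-0.02,0,0,0],
    [-0.12,0,0,-0.03,0,0,0],
    [-0.12,0,0,-0.03,0,0,0],
    [-0.12,0,0,-0.025,0,0,0],
    [-0.12,0,0,-0.013,0,0,0]
  ]
}}

```text
time_s: 8.02
ee_pos: [482.5, -105.8, 84.3]
ee_rot: [-179.8, 0.4, 12.5]
force: [-0.8, 0.7, 0.0]
gripper_width: 40.2
gripper_force: 0.0
```

{"method": "apply_moves", "body": {
  "increments": [
    [-0.12,0,0,-0.008,0,0,0],
    [-0.12,0,0,0,0,0,0],
    [-0.12,0,0,0,0,0,0],
    [-0.12,0,0,0,0,0,0]
  ]
}}

```text
time_s: 8.35
ee_pos: [486.6, -106.8, 81.5]
ee_rot: [180.0, -0.1, 12.5]
force: [1.2, 0.2, 0.5]
gripper_width: 40.2
gripper_force: 0.0
```

{"method": "apply_moves", "body": {
  "increments": [
    [-0.6,0,0,0,0,0,0],
    [-0.6,0,0,0,0,0,0],
    [-0.6,0,0,0,0,0,0]
  ]
}}

```text
time_s: 8.6
ee_pos: [486.4, -106.8, 81.6]
ee_rot: [180.0, -0.1, 12.5]
force: [0.2, 0.1, -0.3]
gripper_width: 23.2
gripper_force: 0.0
```

{"method": "apply_moves", "body": {
  "increments": [
    [-1,0,0,0,0,0,0]
  ]
}}

```text
time_s: 8.68
ee_pos: [486.2, -106.7, 81.4]
ee_rot: [180.0, -0.1, 12.5]
force: [-0.1, -0.4, 0.1]
gripper_width: 16.5
gripper_force: 0.0
```

{"method": "apply_moves", "body": {
  "increments": [
    [-1,0,0,0,0,0,0]
  ]
}}

```text
time_s: 8.77
ee_pos: [486.1, -106.7, 81.2]
ee_rot: [180.0, -0.0, 12.5]
force: [-0.4, -0.5, 0.7]
gripper_width: 9.6
gripper_force: 0.0
```

{"method": "apply_moves", "body": {
  "increments": [
    [-1,0,0,0,0,0,0],
    [-1,0,0,0,0,0,0]
  ]
}}

```text
time_s: 8.93
ee_pos: [486.0, -106.7, 80.9]
ee_rot: [180.0, -0.0, 12.5]
force: [-0.5, -0.4, -0.1]
gripper_width: 0.5
gripper_force: 0.0
```

{"method": "apply_moves", "body": {
  "increments": [
    [-0.2,0,0,0,0,0,0],
    [-0.2,0,0,0,0,0,0],
    [-0.2,0,0,0,0,0,0],
    [-0.2,0,0,0,0,0,0],
    [-0.2,0,0,-0.005,0,0,0]
  ]
}}

```text
time_s: 9.35
ee_pos: [486.7, -106.8, 76.5]
ee_rot: [179.9, -0.1, 12.5]
force: [-0.0, -0.1, -0.2]
gripper_width: 31.1
gripper_force: 0.0
```

{"method": "apply_moves", "body": {
  "increments": [
    [-0.2,0,0,-0.003,0,0,0],
    [-0.2,0,0,-0.002,0,0,0],
    [-0.2,0,0,0,0,0,0],
    [-0.2,0,0,0,0,0,0]
  ]
}}

```text
time_s: 9.68
ee_pos: [485.8, -106.6, 70.6]
ee_rot: [-180.0, 0.0, 12.5]
force: [0.2, 0.5, 1.1]
gripper_width: 36.5
gripper_force: 0.0
```

{"method": "apply_moves", "body": {
  "increments": [
    [-0.2,0,0,-0.002,0,0,0],
    [-0.2,0,0,-0.002,0,0,0],
    [-0.2,0,0,0,0,0,0]
  ]
}}

```text
time_s: 9.93
ee_pos: [485.7, -106.6, 66.5]
ee_rot: [-180.0, 0.0, 12.5]
force: [0.3, -0.1, 0.2]
gripper_width: 36.8
gripper_force: 0.0
```

{"method": "apply_moves", "body": {
  "increments": [
    [-0.6,0,0,0,0,0,0],
    [-0.6,0,0,0,0,0,0],
    [-0.7,0,0,0,0,0,0]
  ],
  "newtons": 15
}}

```text
time_s: 10.18
ee_pos: [486.0, -106.7, 66.9]
ee_rot: [180.0, -0.0, 12.5]
force: [1.1, -0.5, 0.5]
gripper_width: 19.4
gripper_force: 0.0
```

{"method": "apply_moves", "body": {
  "increments": [
    [-1,0,0,0,0,0,0],
    [-1,0,0,0,0,0,0]
  ]
}}

```text
time_s: 10.35
ee_pos: [486.0, -106.5, 66.9]
ee_rot: [-180.0, -0.0, 12.5]
force: [-0.3, 0.7, -0.2]
gripper_width: 11.8
gripper_force: 15.0
```

{"method": "apply_moves", "body": {
  "increments": [
    [-1,0,0,0,0,0,0],
    [-1,0,0,0,0,0,0]
  ]
}}

```text
time_s: 10.52
ee_pos: [486.0, -106.5, 66.9]
ee_rot: [-180.0, -0.0, 12.5]
force: [-0.7, 0.2, 0.7]
gripper_width: 11.7
gripper_force: 15.0
```

{"method": "apply_moves", "body": {
  "increments": [
    [-0.5,0,0,0,0,0,0],
    [-0.5,0,0,0,0,0,0],
    [-0.5,0,0,-0.002,0,0,0],
    [-0.5,0,0,-0.002,0,0,0],
    [-0.5,0,0,0,0,0,0]
  ],
  "newtons": 25
}}

```text
time_s: 10.93
ee_pos: [485.6, -106.6, 62.4]
ee_rot: [-180.0, 0.0, 12.6]
force: [0.6, -0.3, -0.5]
gripper_width: 22.8
gripper_force: 0.0
```

{"method": "apply_moves", "body": {
  "increments": [
    [-0.5,0,0,-0.002,0,0,0],
    [-0.5,0,0,-0.002,0,0,0],
    [-0.5,0,0,0,0,0,0]
  ]
}}

```text
time_s: 11.18
ee_pos: [485.6, -106.6, 58.4]
ee_rot: [-180.0, 0.0, 12.5]
force: [0.6, 0.8, 0.5]
gripper_width: 22.7
gripper_force: 0.0
```

Run:
```python
from h import *
s=status.state();print(s["ee_pos"],s["qpos"],s["force"],s["torque"])
f=cams.grab_frame("wrist");print(-np.array(f["R"]).T@f["t"])
import pickle
fs={c:cams.grab_frame(c) for c in("top","scene","wrist")};pickle.dump(fs,open("w9","wb"))
for c in fs: print(c, np.round(proj(fs[c],(486,-106.5,s["ee_pos"][2])),1))
```

```text
[ 485.63341206 -106.59657063   58.40384381] [-1.37010580e+01  1.98787802e+01  1.11521514e+02 -8.46118626e-03
  4.86493123e+01  6.37570824e+01] [0.56298483 0.81649453 0.47534952] [-0.05942113  0.18312591  0.02599462]
[567.3624185  -88.78221473 235.69780395]
top [329.9 212.5]
scene [271.7 248.8]
wrist [255.8 233. ]
```

{"method": "apply_moves", "body": {
  "increments": [
    [-0.8,0,0,0,0,0,0],
    [-1,0,0,0,0,0,0],
    [-1,0,0,0,0,0,0],
    [-1,0,0,0,0,0,0]
  ]
}}

```text
time_s: 11.72
ee_pos: [486.0, -106.6, 58.9]
ee_rot: [180.0, -0.0, 12.5]
force: [0.4, -0.0, 0.3]
gripper_width: 11.1
gripper_force: 25.0
```

{"method": "apply_moves", "body": {
  "increments": [
    [-1,0,0,0,0,0,0],
    [-1,-0.001,-0.0002,0,0,0,0],
    [-1,-0.001,-0.0002,0,0,0,0]
  ]
}}

```text
time_s: 11.97
ee_pos: [484.7, -107.0, 59.0]
ee_rot: [180.0, -0.1, 12.5]
force: [2.1, 2.5, -0.6]
gripper_width: 11.0
gripper_force: 25.0
```

{"method": "apply_moves", "body": {
  "increments": [
    [-1,-0.001,-0.0002,0,0,0,0],
    [-1,-0.001,-0.0002,0,0,0,0]
  ]
}}

```text
time_s: 12.13
ee_pos: [482.4, -107.4, 59.0]
ee_rot: [180.0, -0.1, 12.5]
force: [1.6, 1.1, -0.7]
gripper_width: 11.4
gripper_force: 25.0
```

{"method": "apply_moves", "body": {
  "increments": [
    [-1,-0.001,-0.0002,0,0,0,0],
    [-1,-0.001,-0.0002,0,0,0,0]
  ],
  "newtons": 7
}}

```text
time_s: 12.3
ee_pos: [480.2, -107.9, 59.0]
ee_rot: [180.0, -0.0, 12.5]
force: [3.1, 1.6, -0.4]
gripper_width: 11.7
gripper_force: 7.0
```

{"method": "apply_moves", "body": {
  "increments": [
    [-1,-0.001,-0.0002,0,0,0,0],
    [-1,0,0,0,0,0,0]
  ]
}}

```text
time_s: 12.47
ee_pos: [478.9, -108.1, 59.0]
ee_rot: [180.0, -0.0, 12.5]
force: [1.5, 1.0, -1.0]
gripper_width: 11.6
gripper_force: 7.0
```

{"method": "apply_moves", "body": {
  "increments": [
    [-1,-0.001,-0.0002,0,0,0,0],
    [-1,0,0,0,0,0,0]
  ]
}}

```text
time_s: 12.63
ee_pos: [478.0, -108.4, 59.0]
ee_rot: [180.0, -0.0, 12.5]
force: [2.6, 0.1, -0.4]
gripper_width: 11.9
gripper_force: 7.0
```

{"method": "apply_moves", "body": {
  "increments": [
    [-1,-0.001,-0.0002,0,0,0,0],
    [-1,-0.001,-0.0002,0,0,0,0]
  ]
}}

```text
time_s: 12.8
ee_pos: [476.2, -108.7, 59.0]
ee_rot: [180.0, -0.0, 12.5]
force: [3.4, 0.7, 0.2]
gripper_width: 12.0
gripper_force: 7.0
```

{"method": "apply_moves", "body": {
  "increments": [
    [-1,-0.001,-0.0002,0,0,0,0],
    [-1,-0.0005,-0.0001,0,0,0,0]
  ]
}}

```text
time_s: 12.97
ee_pos: [474.5, -109.1, 59.0]
ee_rot: [180.0, -0.0, 12.5]
force: [3.2, 1.0, -0.5]
gripper_width: 11.3
gripper_force: 7.0
```

{"method": "apply_moves", "body": {
  "increments": [
    [-1,-0.001,-0.0002,0,0,0,0],
    [-1,-0.0005,-0.0001,0,0,0,0]
  ]
}}

```text
time_s: 13.13
ee_pos: [473.1, -109.4, 59.0]
ee_rot: [180.0, -0.0, 12.5]
force: [4.4, 1.9, -0.2]
gripper_width: 11.7
gripper_force: 7.0
```

{"method": "apply_moves", "body": {
  "increments": [
    [-1,-0.0006,-0.0001,0,0,0,0],
    [-1,0,0,0,0,0,0]
  ]
}}

```text
time_s: 13.3
ee_pos: [472.4, -109.5, 58.9]
ee_rot: [180.0, -0.0, 12.5]
force: [3.2, 0.7, 0.0]
gripper_width: 11.9
gripper_force: 7.0
```

{"method": "apply_moves", "body": {
  "increments": [
    [-1,-0.0006,-0.0001,0,0,0,0],
    [-1,0,0,0,0,0,0]
  ]
}}

```text
time_s: 13.47
ee_pos: [471.9, -109.5, 58.9]
ee_rot: [180.0, -0.0, 12.6]
force: [3.4, 0.1, -0.9]
gripper_width: 11.9
gripper_force: 7.0
```

Run:
```python
from h import *
import pickle
s=status.state();print(s["ee_pos"],s["force"],s["torque"])
f=cams.grab_frame("wrist");pickle.dump(f,open("w10","wb"))
a=pickle.load(open("w9","rb"))["wrist"]
for q in(a,f):
    g=q["color"].max(2); r=np.nonzero((g[:240,246:266]<60).sum(1)>8)[0]; print("bar far row",r[:3],len(r))
o=np.vstack([q["color"][60:240,190:325,::-1] for q in (a,f)])
o=np.hstack([q["color"][60:240,180:335,::-1] for q in (a,f)])
cv2.imwrite("pics/v9.png",cv2.resize(o,(800,464),interpolation=cv2.INTER_NEAREST))
```

```text
[ 471.87211941 -109.53949434   58.94900343] [ 3.38534166  0.09747969 -0.8664463 ] [ 0.0083613  -0.48312724 -0.01857048]
bar far row [ 70 197 198] 44
bar far row [ 42  43 197] 45
```

View pics/v9.png

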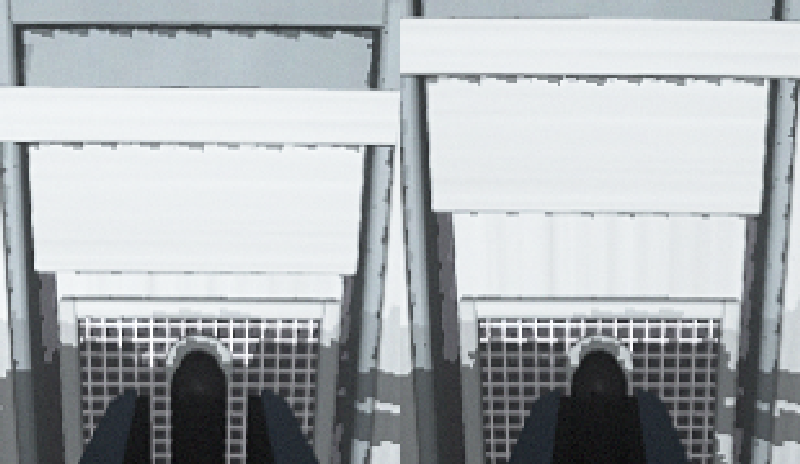

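{"method": "apply_moves", "body": {
  "increments": [
    [-1,-0.001,-0.0002,0,0,0,0],
    [-1,0,0,0,0,0,0]
  ]
}}

```text
time_s: 13.68
ee_pos: [470.8, -109.7, 59.0]
ee_rot: [180.0, -0.0, 12.6]
force: [4.3, 0.4, -0.2]
gripper_width: 11.9
gripper_force: 7.0
```

{"method": "apply_moves", "body": {
  "increments": [
    [-1,-0.001,-0.0002,0,0,0,0],
    [-1,0,0,0,0,0,0]
  ]
}}

```text
time_s: 13.85
ee_pos: [469.8, -110.0, 59.0]
ee_rot: [180.0, -0.0, 12.6]
force: [4.1, 0.2, 0.3]
gripper_width: 11.5
gripper_force: 7.0
```

{"method": "apply_moves", "body": {
  "increments": [
    [-1,-0.001,-0.0002,0,0,0,0],
    [-1,0,0,0,0,0,0]
  ]
}}

```text
time_s: 14.02
ee_pos: [468.8, -110.1, 58.9]
ee_rot: [180.0, -0.0, 12.5]
force: [3.6, 0.8, 0.6]
gripper_width: 11.9
gripper_force: 7.0
```

{"method": "apply_moves", "body": {
  "increments": [
    [-1,-0.001,-0.0002,0,0,0,0],
    [-1,0,0,0,0,0,0]
  ]
}}

```text
time_s: 14.18
ee_pos: [467.8, -110.3, 58.9]
ee_rot: [180.0, -0.0, 12.5]
force: [4.3, 0.1, 1.3]
gripper_width: 11.3
gripper_force: 7.0
```

{"method": "apply_moves", "body": {
  "increments": [
    [-1,-0.001,-0.0002,0,0,0,0],
    [-1,0,0,0,0,0,0]
  ]
}}

```text
time_s: 14.35
ee_pos: [466.8, -110.6, 58.9]
ee_rot: [180.0, -0.0, 12.6]
force: [4.2, -0.4, 0.6]
gripper_width: 11.7
gripper_force: 7.0
```

{"method": "apply_moves", "body": {
  "increments": [
    [-1,-0.001,-0.0002,0,0,0,0],
    [-1,0,0,0,0,0,0]
  ]
}}

```text
time_s: 14.52
ee_pos: [465.8, -110.7, 58.9]
ee_rot: [180.0, -0.0, 12.6]
force: [5.3, 0.5, -0.4]
gripper_width: 12.0
gripper_force: 7.0
```

{"method": "apply_moves", "body": {
  "increments": [
    [-1,-0.001,-0.0002,0,0,0,0],
    [-1,0,0,0,0,0,0]
  ]
}}

```text
time_s: 14.68
ee_pos: [464.8, -110.9, 59.0]
ee_rot: [180.0, -0.0, 12.6]
force: [4.8, -0.3, 0.0]
gripper_width: 11.7
gripper_force: 7.0
```

```bash
cat > ck.py <<'E'
from h import *
import pickle
a=pickle.load(open("w10","rb"))["color"];f=cams.grab_frame("wrist")["color"]
T=cv2.cvtColor(a,cv2.COLOR_RGB2GRAY)[178:212,212:300];G=cv2.cvtColor(f,cv2.COLOR_RGB2GRAY)[160:235,205:307]
r=cv2.matchTemplate(G,T,cv2.TM_CCOEFF_NORMED);_,v,_,p=cv2.minMaxLoc(r);print("screen shift rel. tool px",p[0]-7,p[1]-18,round(v,2))
y=max(p[1],1)
c=r[y-1:y+2,p[0]];print("subpix",p[1]-18+(c[0]-c[2])/(2*(c[0]-2*c[1]+c[2])))
s=status.state();print(s["ee_pos"],s["force"],s["torque"])
E
python3 ck.py
```

```text
screen shift rel. tool px 0 0 0.95
subpix -0.010678927
[ 464.81643086 -110.94458834   58.95776941] [ 4.56861277 -0.985799    0.79079019] [-0.02810816 -0.70378297 -0.06268604]
```

{"method": "apply_moves", "body": {
  "increments": [
    [-1,-0.001,-0.0002,0,0,0,0],
    [-1,0,0,0,0,0,0]
  ]
}}

```text
time_s: 14.9
ee_pos: [463.9, -111.1, 59.0]
ee_rot: [180.0, -0.0, 12.5]
force: [4.7, 0.3, 0.6]
gripper_width: 11.9
gripper_force: 7.0
```

{"method": "apply_moves", "body": {
  "increments": [
    [-1,-0.001,-0.0002,0,0,0,0],
    [-1,0,0,0,0,0,0]
  ]
}}

```text
time_s: 15.07
ee_pos: [463.5, -111.4, 59.1]
ee_rot: [180.0, -0.1, 12.5]
force: [5.4, 0.2, 0.7]
gripper_width: 11.5
gripper_force: 7.0
```

```bash
python3 ck.py
```

```text
screen shift rel. tool px 0 0 0.97
subpix -0.047557466
[ 463.46335038 -111.38116483   59.09026505] [ 5.80654921 -0.31266165  0.36975224] [-0.01433273 -0.93342733 -0.08729904]
```

{"method": "apply_moves", "body": {
  "increments": [
    [-1,-0.0006,-0.0001,0,0,0,0],
    [-1,0,0,0,0,0,0],
    [-1,0,0,0,0,0,0]
  ]
}}

```text
time_s: 15.37
ee_pos: [463.4, -111.5, 59.2]
ee_rot: [179.9, -0.1, 12.5]
force: [7.6, 0.5, 0.3]
gripper_width: 11.5
gripper_force: 7.0
```

```bash
python3 ck.py
```

```text
screen shift rel. tool px 0 0 0.96
subpix -0.07445871
[ 463.41290184 -111.49787086   59.20739399] [6.76412796 0.35551202 0.66973578] [ 0.0715431  -1.02236832 -0.11331018]
```

{"method": "apply_moves", "body": {
  "increments": [
    [-1,0.0006,0.0001,0,0,0,0],
    [-1,0.0006,0.0001,0.0003,0,0,0],
    [-1,0,0,0,0,0,0]
  ],
  "newtons": 15
}}

```text
time_s: 15.67
ee_pos: [463.5, -111.3, 59.1]
ee_rot: [180.0, -0.0, 12.5]
force: [4.8, -0.1, -0.5]
gripper_width: 11.6
gripper_force: 15.0
```

{"method": "apply_moves", "body": {
  "increments": [
    [-1,-0.0004,-0.0001,0.0012,0.213,-0.977,0],
    [-1,0,0,0,0,0,0],
    [-1,0,0,0,0,0,0]
  ]
}}

```text
time_s: 15.92
ee_pos: [463.2, -111.4, 60.5]
ee_rot: [180.0, -1.1, 12.5]
force: [4.6, -0.1, -1.5]
gripper_width: 11.6
gripper_force: 15.0
```

```bash
python3 ck.py
```

```text
screen shift rel. tool px 0 0 0.95
subpix -0.054884076
[ 463.20979299 -111.37386394   60.49520221] [ 6.22283318  0.07271894 -0.55811335] [-0.14635394 -0.88003633 -0.04148481]
```

{"method": "apply_moves", "body": {
  "increments": [
    [-1,0.0005,0.0001,0.0005,0.1,-0.49,0],
    [-1,-0.0004,-0.0001,0.0012,0.213,-0.977,0],
    [-1,0,0,0,0,0,0]
  ]
}}

```text
time_s: 16.22
ee_pos: [462.9, -111.4, 62.3]
ee_rot: [180.0, -2.6, 12.5]
force: [4.5, -0.8, -1.2]
gripper_width: 11.5
gripper_force: 15.0
```

{"method": "apply_moves", "body": {
  "increments": [
    [-1,-0.0004,-0.0001,0.0012,0.213,-0.977,0],
    [-1,0,0,0,0,0,0]
  ]
}}

```text
time_s: 16.38
ee_pos: [462.6, -111.5, 63.6]
ee_rot: [179.9, -3.6, 12.5]
force: [6.4, 0.4, -0.5]
gripper_width: 11.6
gripper_force: 15.0
```

```bash
python3 ck.py
```

```text
screen shift rel. tool px 0 0 0.9
subpix -0.10830557
[ 462.58954253 -111.50944144   63.5877355 ] [ 5.58019985 -0.35642851 -0.60879074] [-0.14743548 -0.86854354 -0.06834249]
```

{"method": "apply_moves", "body": {
  "increments": [
    [-1,-0.0001,0,0.0012,0.213,-0.977,0],
    [-1,-0.0003,-0.0001,0.0012,0.213,-0.977,0],
    [-1,0,0,0,0,0,0]
  ]
}}

```text
time_s: 16.68
ee_pos: [462.0, -111.6, 66.1]
ee_rot: [179.9, -5.7, 12.5]
force: [5.6, -0.4, -1.4]
gripper_width: 11.8
gripper_force: 15.0
```

{"method": "apply_moves", "body": {
  "increments": [
    [-1,-0.0003,-0.0001,0.0012,0.213,-0.977,0],
    [-1,-0.0001,0,0.0006,0.1,-0.5,0],
    [-1,0,0,0,0,0,0]
  ]
}}

```text
time_s: 16.93
ee_pos: [461.6, -111.7, 67.8]
ee_rot: [179.9, -7.1, 12.5]
force: [5.6, -0.5, -1.7]
gripper_width: 11.3
gripper_force: 15.0
```

```bash
python3 ck.py
python3 - <<'E'
from h import *
f=cams.grab_frame("wrist");cv2.imwrite("pics/v10.png",cv2.resize(f["color"][20:260,140:372,::-1],(580,600),interpolation=cv2.INTER_NEAREST))
E
```

```text
screen shift rel. tool px 0 0 0.82
subpix -0.18383348
[ 461.62695242 -111.72387047   67.74209786] [ 4.99677456 -0.21117193 -1.68293685] [-0.2268078  -0.83984235 -0.08039027]
```

View pics/v10.png

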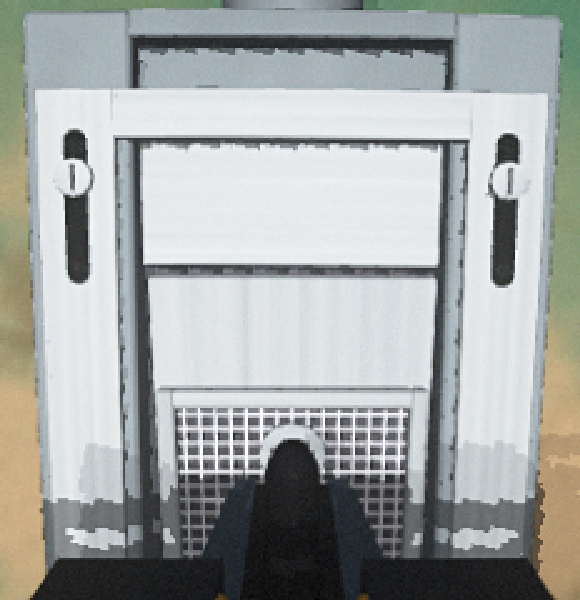

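{"method": "apply_moves", "body": {
  "increments": [
    [-1,0.0024,0.0005,0.0003,0,0,0],
    [-1,0.0024,0.0005,0.0002,0,0,0],
    [-1,0,0,0,0,0,0]
  ]
}}

```text
time_s: 17.28
ee_pos: [466.0, -110.4, 67.6]
ee_rot: [180.0, -6.9, 12.6]
force: [2.0, -0.2, -2.8]
gripper_width: 11.8
gripper_force: 15.0
```

{"method": "apply_moves", "body": {
  "increments": [
    [-1,0.0024,0.0005,0,0,0,0],
    [-1,0.0024,0.0005,0,0,0,0],
    [-1,0,0,0,0,0,0]
  ]
}}

```text
time_s: 17.53
ee_pos: [471.5, -109.3, 67.7]
ee_rot: [180.0, -7.0, 12.6]
force: [1.8, 0.4, -3.3]
gripper_width: 11.6
gripper_force: 15.0
```

```bash
python3 ck.py
```

```text
screen shift rel. tool px 0 0 0.81
subpix -0.140171
[ 471.29153767 -109.32735789   67.67988036] [ 1.26112132 -0.20928662 -3.76389077] [-0.20769933 -0.25356552  0.01504456]
```

{"method": "apply_moves", "body": {
  "increments": [
    [-1,0.0024,0.0005,0,0,0,0],
    [-1,0.0024,0.0005,0,0,0,0],
    [-1,0,0,0,0,0,0]
  ]
}}

```text
time_s: 17.83
ee_pos: [476.5, -108.3, 67.9]
ee_rot: [180.0, -7.0, 12.5]
force: [2.4, -0.5, -3.4]
gripper_width: 11.6
gripper_force: 15.0
```

{"method": "apply_moves", "body": {
  "increments": [
    [-1,0.0024,0.0005,0.0008,0.1,-0.49,0],
    [-1,0.0024,0.0005,0.0008,0.1,-0.49,0],
    [-1,0,0,0,0,0,0]
  ]
}}

```text
time_s: 18.08
ee_pos: [481.0, -107.3, 69.6]
ee_rot: [180.0, -8.0, 12.5]
force: [1.7, 0.3, -3.6]
gripper_width: 11.6
gripper_force: 15.0
```

```bash
python3 ck.py
```

```text
screen shift rel. tool px 0 0 0.78
subpix -0.08834236
[ 480.82010011 -107.39008084   69.54711871] [ 0.45039764  0.63737157 -3.81226526] [-0.00080638  0.0046431  -0.01514098]
```

{"method": "apply_moves", "body": {
  "increments": [
    [-1,0.0024,0.0005,0.0012,0.1,-0.49,0],
    [-1,0.0024,0.0005,0.0012,0.1,-0.49,0],
    [-1,0,0,0,0,0,0]
  ]
}}

```text
time_s: 18.38
ee_pos: [486.0, -106.5, 72.2]
ee_rot: [179.9, -9.0, 12.5]
force: [1.2, -0.1, -2.3]
gripper_width: 11.5
gripper_force: 15.0
```

{"method": "apply_moves", "body": {
  "increments": [
    [-1,0.0024,0.0005,0.0012,0.1,-0.49,0],
    [-1,0.0024,0.0005,0.0012,0.1,-0.49,0],
    [-1,0,0,0,0,0,0]
  ]
}}

```text
time_s: 18.63
ee_pos: [490.8, -105.5, 74.6]
ee_rot: [179.9, -10.1, 12.6]
force: [-0.2, 0.2, -2.1]
gripper_width: 11.4
gripper_force: 15.0
```

{"method": "apply_moves", "body": {
  "increments": [
    [-1,0.0024,0.0005,0.0007,0,0,0],
    [-1,0.0024,0.0005,0.0007,0,0,0],
    [-1,0,0,0,0,0,0]
  ]
}}

```text
time_s: 18.88
ee_pos: [496.2, -104.6, 76.0]
ee_rot: [179.9, -10.1, 12.6]
force: [0.3, 1.0, -1.4]
gripper_width: 11.5
gripper_force: 15.0
```

```bash
python3 ck.py
```

```text
screen shift rel. tool px 0 0 0.81
subpix 0.06707687
[ 495.85922392 -104.58737121   75.90521215] [-0.96146852 -0.55517965 -1.55920692] [-0.09290626  0.34394197 -0.00918974]
```

{"method": "apply_moves", "body": {
  "increments": [
    [-1,0.0024,0.0005,0,0,0,0],
    [-1,0.0024,0.0005,0,0,0,0],
    [-1,0.0024,0.0005,0,0,0,0],
    [-1,0,0,0,0,0,0]
  ]
}}

```text
time_s: 19.27
ee_pos: [503.4, -103.1, 75.8]
ee_rot: [179.9, -10.0, 12.6]
force: [-0.5, 0.3, -2.5]
gripper_width: 11.8
gripper_force: 15.0
```

{"method": "apply_moves", "body": {
  "increments": [
    [-1,0.001,0.0002,0.002,0,0,0],
    [-1,0,0,0.002,0,0,0],
    [-1,0,0,0,0,0,0]
  ]
}}

```text
time_s: 19.52
ee_pos: [504.0, -102.9, 80.2]
ee_rot: [179.9, -10.1, 12.6]
force: [0.2, -0.5, -2.3]
gripper_width: 11.7
gripper_force: 15.0
```

```bash
python3 ck.py
```

```text
screen shift rel. tool px 0 0 0.81
subpix 0.07452717
[ 503.88189732 -102.90973266   80.12836215] [-0.56963992 -0.5373094  -3.05114963] [-0.10063439  0.36133748  0.05133717]
```

{"method": "apply_moves", "body": {
  "increments": [
    [-1,0,0,0.003,0,0,0],
    [-1,0,0,0.006,0,0,0],
    [-1,0,0,0.009,0,0,0],
    [-1,0,0,0.01,0,0,0],
    [-1,0,0,0.01,0,0,0]
  ],
  "newtons": 25
}}

```text
time_s: 19.98
ee_pos: [503.8, -102.9, 119.0]
ee_rot: [179.9, -10.0, 12.6]
force: [0.6, -0.1, -0.6]
gripper_width: 11.2
gripper_force: 25.0
```

{"method": "apply_moves", "body": {
  "increments": [
    [-1,0,0,0.01,-0.43,1.96,0],
    [-1,0,0,0.01,-0.43,1.96,0],
    [-1,0,0,0.01,-0.43,1.96,0],
    [-1,0,0,0.005,-0.43,1.96,0],
    [-1,0,0,0,-0.43,1.96,0]
  ]
}}

```text
time_s: 20.4
ee_pos: [505.0, -103.2, 155.4]
ee_rot: [179.8, -0.1, 12.5]
force: [-0.1, -0.0, -2.3]
gripper_width: 11.1
gripper_force: 25.0
```

```bash
python3 ck.py
python3 - <<'E'
from h import *
print(status.state()["ee_rot"])
t=cams.grab_frame("top");P=[]
d=finder.trace("tray","top")[0];m=d["pixels"]
W=np.array([onz(t,p,52)[:2] for p in np.argwhere(m)[:,::-1].astype(float)]).astype(np.float32);print(d["score"],cv2.minAreaRect(W))
s=cams.grab_frame("scene");d=finder.trace("tray","scene")[0]
W=np.array([onz(s,p,52)[:2] for p in np.argwhere(d["pixels"])[:,::-1].astype(float)]).astype(np.float32);print(d["score"],cv2.minAreaRect(W))
E
```

```text
screen shift rel. tool px 0 0 0.96
subpix 0.03565728
[ 506.00986675 -102.98862213  154.62816472] [ 3.02856436  0.52912863 -2.34060522] [-0.06767348 -0.06403928 -0.00952406]
[ 1.79819562e+02 -8.94134522e-02  1.25585850e+01]
0.7 ((558.12939453125, 295.4797668457031), (170.9668731689453, 112.7418441772461), 77.2171630859375)
0.87 ((557.995361328125, 275.86541748046875), (201.7957000732422, 118.58624267578125), 78.48155212402344)
```

{"method": "apply_moves", "body": {
  "increments": [
    [-1,0.0035,0.015,0.003,0,0,4],
    [-1,0.0035,0.027,0.003,0,0,4.3],
    [-1,0.0035,0.028,0.003,0,0,4.3],
    [-1,0.0035,0.028,0.003,0,0,4.3],
    [-1,0.0035,0.028,0.003,0,0,4.3]
  ]
}}

```text
time_s: 21.07
ee_pos: [520.5, 24.0, 167.9]
ee_rot: [179.9, 0.0, 33.9]
force: [-0.0, -0.3, -2.7]
gripper_width: 11.4
gripper_force: 25.0
```

{"method": "apply_moves", "body": {
  "increments": [
    [-1,0.0035,0.028,0,0,0,4.3],
    [-1,0.0035,0.028,0,0,0,4.3],
    [-1,0.0035,0.028,0,0,0,4.3],
    [-1,0.0035,0.028,0,0,0,4.3],
    [-1,0.0035,0.028,0,0,0,4.3]
  ]
}}

```text
time_s: 21.48
ee_pos: [538.1, 164.1, 167.8]
ee_rot: [179.9, 0.0, 55.4]
force: [0.0, 0.3, -2.4]
gripper_width: 11.4
gripper_force: 25.0
```

{"method": "apply_moves", "body": {
  "increments": [
    [-1,0.0035,0.028,0,0,0,4.3],
    [-1,0.0035,0.028,0,0,0,4.3],
    [-1,0.0035,0.028,0,0,0,4.3],
    [-1,0.0035,0.028,0,0,0,4.3],
    [-1,0.0035,0.02,0,0,0,4.3]
  ]
}}

```text
time_s: 21.9
ee_pos: [555.7, 297.1, 167.6]
ee_rot: [180.0, -0.0, 77.0]
force: [0.0, -0.4, -1.4]
gripper_width: 11.4
gripper_force: 25.0
```

{"method": "apply_moves", "body": {
  "increments": [
    [-1,0,0,0,0,0,0.5],
    [-1,0,0,0,0,0,0],
    [-1,0,0,0,0,0,0],
    [-1,0,0,0,0,0,0]
  ]
}}

```text
time_s: 22.23
ee_pos: [555.8, 293.9, 167.7]
ee_rot: [180.0, 0.1, 77.2]
force: [0.4, -0.8, -2.7]
gripper_width: 11.6
gripper_force: 25.0
```

```bash
python3 ck.py
python3 - <<'E'
from h import *
for c in("wrist","top","scene"):
    f=cams.grab_frame(c);save(f,"t_"+c)
    for q in("tray","lint_screen"):
        for d in finder.trace(q,c)[:1]:
            W=np.array([onz(f,p,52)[:2] for p in np.argwhere(d["pixels"])[:,::-1].astype(float)[::3]]).astype(np.float32);print(c,q,d["score"],d["rect"],cv2.minAreaRect(W))
E
```

```text
screen shift rel. tool px 0 0 0.89
subpix 0.012695006
[555.99596976 293.90608066 167.89110072] [-0.22195329  0.05707529 -2.04303071] [-0.06336927  0.04445393 -0.02156212]
wrist tray 0.86 [198.9, 96.0, 120.4, 140.1] ((563.716064453125, 305.7981262207031), (145.1698760986328, 113.1483154296875), 76.51815795898438)
wrist lint_screen 0.72 [198.0, 129.2, 114.3, 180.3] ((546.050537109375, 245.8594970703125), (206.62261962890625, 112.75910949707031), 77.01870727539062)
top tray 0.79 [203.1, 172.8, 15.3, 40.2] ((543.5794677734375, 228.91961669921875), (35.132713317871094, 111.5818099975586), 77.51840209960938)
top lint_screen 0.56 [189.7, 169.7, 13.8, 20.6] ((583.0071411132812, 250.26283264160156), (56.85870361328125, 27.832523345947266), 19.35476303100586)
scene tray 0.77 [197.0, 151.2, 48.8, 39.3] ((558.0609741210938, 273.4385681152344), (199.8700714111328, 110.99024200439453), 76.66809844970703)
scene lint_screen 0.59 [202.2, 134.9, 34.0, 24.8] ((618.3441162109375, 388.869384765625), (144.10159301757812, 80.50957489013672), 74.48302459716797)
```

{"method": "apply_moves", "body": {
  "increments": [
    [-1,0.0035,0.0005,-0.015,0,0,0],
    [-1,0,0,-0.025,0,0,0],
    [-1,0,0,-0.02,0,0,0],
    [-1,0,0,-0.01,0,0,0],
    [-1,0,0,0,0,0,0]
  ]
}}

```text
time_s: 23.15
ee_pos: [558.0, 294.8, 95.1]
ee_rot: [-179.8, 0.2, 77.3]
force: [-0.8, 0.7, -2.3]
gripper_width: 11.7
gripper_force: 25.0
```

```bash
python3 ck.py
python3 - <<'E'
from h import *
f=cams.grab_frame("wrist")
print(-np.array(f["R"]).T@f["t"],status.state()["force"])
for d in finder.trace("tray","wrist")[:1]:
    P=np.argwhere(d["pixels"])[:,::-1]
    print(d["score"],d["rect"])
    for r in range(int(P[:,1].min())+2,230,12):
        x=P[P[:,1]==r][:,0]; print(r,(x.min(),x.max(),(x.min()+x.max())/2) if len(x) else None,end=' ')
g=f["color"].max(2)
for r in (195,205,215):
    xs=np.nonzero(g[r,240:275]<60)[0]+240;print("bar",r,xs.min() if len(xs) else 0,xs.max() if len(xs) else 0)
E
```

```text
screen shift rel. tool px 0 0 0.9
subpix 0.008291016
[559.14998609 295.43914379  96.89316754] [ 0.62463675 -0.37959917 -1.46636074] [-0.05388178  0.0344914   0.0203606 ]
[578.31389958 376.33532087 274.09661183] [ 0.2980317   0.2797604  -2.66289977]
0.93 [180.9, 100.2, 154.3, 139.0]
100 (np.int64(185), np.int64(335), np.float64(260.0)) 112 (np.int64(182), np.int64(333), np.float64(257.5)) 124 (np.int64(183), np.int64(333), np.float64(258.0)) 136 (np.int64(184), np.int64(331), np.float64(257.5)) 148 (np.int64(185), np.int64(332), np.float64(258.5)) 160 (np.int64(186), np.int64(330), np.float64(258.0)) 172 (np.int64(186), np.int64(330), np.float64(258.0)) 184 (np.int64(187), np.int64(328), np.float64(257.5)) 196 (np.int64(187), np.int64(328), np.float64(257.5)) 208 (np.int64(189), np.int64(328), np.float64(258.5)) 220 (np.int64(190), np.int64(326), np.float64(258.0)) bar 195 0 0
bar 205 247 266
bar 215 241 272
```

{"method": "apply_moves", "body": {
  "increments": [
    [-1,0.0005,-0.0007,-0.01,0,0,0],
    [-1,0,0,-0.012,0,0,0],
    [-1,0,0,-0.01,0,0,0],
    [-1,0,0,-0.008,0,0,0],
    [-1,0,0,-0.004,0,0,0]
  ]
}}

```text
time_s: 23.72
ee_pos: [559.7, 294.7, 52.6]
ee_rot: [180.0, 0.1, 77.3]
force: [-0.9, -0.2, -3.3]
gripper_width: 11.1
gripper_force: 25.0
```

{"method": "apply_moves", "body": {
  "increments": [
    [-1,0,0,0,0,0,0],
    [-1,0,0,0,0,0,0]
  ]
}}

```text
time_s: 23.88
ee_pos: [560.3, 295.0, 53.8]
ee_rot: [179.9, 0.0, 77.3]
force: [0.6, 0.3, -2.3]
gripper_width: 11.2
gripper_force: 25.0
```

```bash
python3 ck.py
python3 - <<'E'
from h import *
f=cams.grab_frame("wrist")
d=finder.trace("tray","wrist")[0];P=np.argwhere(d["pixels"])[:,::-1];r=P[:,1].min();x=P[P[:,1]==r+2][:,0]
print(d["score"],d["rect"],onz(f,(x.mean(),r),52))
u=np.array([np.cos(np.radians(77.3)),np.sin(np.radians(77.3))]);print("centre est",onz(f,(x.mean(),r),52)[:2]-85*u)
E
```

```text
screen shift rel. tool px 0 0 0.89
subpix 0.022891331
[560.54198212 295.17688351  54.16834002] [-0.0664868  -0.5038703  -1.48106111] [-0.11479259  0.02500666 -0.01133715]
0.78 [164.3, 98.3, 190.0, 225.3] [580.49605949 376.50397412  52.        ]
centre est [561.80913212 293.58353788]
```

{"method": "apply_moves", "body": {
  "increments": [
    [-1,0,-0.0007,-0.003,0,0,0],
    [-1,0,0,-0.003,0,0,0],
    [-1,0,0,-0.003,0,0,0],
    [-1,0,0,-0.002,0,0,0],
    [-1,0,0,0,0,0,0]
  ]
}}

```text
time_s: 24.45
ee_pos: [559.7, 294.1, 42.0]
ee_rot: [180.0, 0.1, 77.3]
force: [0.1, 0.4, -1.6]
gripper_width: 11.4
gripper_force: 25.0
```

{"method": "apply_moves", "body": {
  "increments": [
    [-1,0,0,-0.002,0,0,0],
    [-1,0,0,-0.002,0,0,0],
    [-1,0,0,0,0,0,0]
  ]
}}

```text
time_s: 24.7
ee_pos: [559.9, 294.1, 38.3]
ee_rot: [180.0, 0.1, 77.3]
force: [0.1, 0.0, -2.7]
gripper_width: 11.4
gripper_force: 25.0
```

{"method": "apply_moves", "body": {
  "increments": [
    [-1,0,0,-0.002,0,0,0],
    [-1,0,0,-0.002,0,0,0],
    [-1,0,0,0,0,0,0]
  ]
}}

```text
time_s: 24.95
ee_pos: [559.9, 294.1, 34.3]
ee_rot: [180.0, 0.1, 77.3]
force: [0.6, 0.3, -2.0]
gripper_width: 11.4
gripper_force: 25.0
```

{"method": "apply_moves", "body": {
  "increments": [
    [-1,0,0,-0.002,0,0,0],
    [-1,0,0,-0.002,0,0,0],
    [-1,0,0,-0.002,0,0,0],
    [-1,0,0,0,0,0,0]
  ]
}}

```text
time_s: 25.28
ee_pos: [559.8, 294.1, 28.2]
ee_rot: [180.0, 0.1, 77.3]
force: [-0.1, 0.1, -1.4]
gripper_width: 11.3
gripper_force: 25.0
```

{"method": "apply_moves", "body": {
  "increments": [
    [-1,0,0,-0.002,0,0,0],
    [-1,0,0,-0.002,0,0,0],
    [-1,0,0,0,0,0,0]
  ]
}}

```text
time_s: 25.53
ee_pos: [559.9, 294.1, 24.3]
ee_rot: [180.0, 0.1, 77.3]
force: [-0.2, 0.9, -1.3]
gripper_width: 11.3
gripper_force: 25.0
```

{"method": "apply_moves", "body": {
  "increments": [
    [-1,0,0,-0.0015,0,0,0],
    [-1,0,0,-0.0015,0,0,0],
    [-1,0,0,0,0,0,0]
  ]
}}

```text
time_s: 25.78
ee_pos: [560.0, 294.1, 21.4]
ee_rot: [180.0, 0.0, 77.3]
force: [0.1, 0.1, -2.7]
gripper_width: 11.4
gripper_force: 25.0
```

{"method": "apply_moves", "body": {
  "increments": [
    [-1,0,0,-0.001,0,0,0],
    [-1,0,0,-0.001,0,0,0],
    [-1,0,0,0,0,0,0]
  ]
}}

```text
time_s: 26.03
ee_pos: [560.0, 294.2, 19.6]
ee_rot: [179.9, 0.0, 77.3]
force: [-0.2, -1.1, -1.9]
gripper_width: 11.2
gripper_force: 25.0
```

{"method": "apply_moves", "body": {
  "increments": [
    [-1,0,0,-0.001,0,0,0],
    [-1,0,0,-0.001,0,0,0],
    [-1,0,0,0,0,0,0]
  ]
}}

```text
time_s: 26.28
ee_pos: [560.0, 294.2, 17.5]
ee_rot: [179.9, 0.0, 77.3]
force: [0.1, 0.1, -2.9]
gripper_width: 11.3
gripper_force: 25.0
```

{"method": "apply_moves", "body": {
  "increments": [
    [-1,0,0,-0.001,0,0,0],
    [-1,0,0,0,0,0,0],
    [-1,0,0,0,0,0,0]
  ]
}}

```text
time_s: 26.53
ee_pos: [560.1, 294.3, 16.7]
ee_rot: [179.9, 0.0, 77.3]
force: [-0.6, 0.3, -2.7]
gripper_width: 11.5
gripper_force: 25.0
```

{"method": "apply_moves", "body": {
  "increments": [
    [-1,0,0,-0.001,0,0,0],
    [-1,0,0,0,0,0,0],
    [-1,0,0,0,0,0,0]
  ]
}}

```text
time_s: 26.78
ee_pos: [560.4, 294.3, 16.1]
ee_rot: [179.9, 0.0, 77.3]
force: [-0.0, -0.0, 1.2]
gripper_width: 11.1
gripper_force: 25.0
```

{"method": "apply_moves", "body": {
  "increments": [
    [-1,0,0,-0.001,0,0,0],
    [-1,0,0,0,0,0,0],
    [-1,0,0,0,0,0,0]
  ]
}}

```text
time_s: 27.03
ee_pos: [560.4, 294.3, 16.1]
ee_rot: [179.9, -0.0, 77.3]
force: [-2.0, -1.7, 5.9]
gripper_width: 11.3
gripper_force: 25.0
```

{"method": "apply_moves", "body": {
  "increments": [
    [-1,0,0,-0.001,0,0,0],
    [-1,0,0,0,0,0,0],
    [-1,0,0,0,0,0,0]
  ]
}}

```text
time_s: 27.28
ee_pos: [560.4, 294.3, 16.1]
ee_rot: [179.9, -0.0, 77.3]
force: [-2.7, -0.9, 11.6]
gripper_width: 11.4
gripper_force: 25.0
```

```bash
python3 ck.py
python3 - <<'E'
from h import *
for i in range(3):
    cams.grab_frame("wrist");s=status.state();print(s["ee_pos"].round(2),s["force"].round(2),s["torque"].round(2))
E
```

```text
screen shift rel. tool px 0 0 0.88
subpix 0.06754974
[560.40861112 294.35117472  16.09662045] [-2.87175138 -2.28428882 12.3322958 ] [-0.44369318  0.69107797 -0.03994288]
[560.36 294.34  16.05] [-3.77 -1.46 11.63] [-0.42  0.68 -0.  ]
[560.37 294.33  16.09] [-3.09 -2.18 11.79] [-0.38  0.71  0.01]
[560.4  294.33  16.09] [-3.17 -2.09 10.85] [-0.46  0.73  0.01]
```

{"method": "apply_moves", "body": {
  "increments": [
    [-1,0,0,0.001,0,0,0],
    [-1,0,0,0.001,0,0,0],
    [-1,0,0,0,0,0,0]
  ]
}}

```text
time_s: 27.73
ee_pos: [560.3, 294.3, 16.1]
ee_rot: [179.9, 0.0, 77.3]
force: [-1.3, 0.1, 3.9]
gripper_width: 11.3
gripper_force: 25.0
```

{"method": "apply_moves", "body": {
  "increments": [
    [-0.7,0,0,0,0,0,0],
    [-0.6,0,0,0,0,0,0],
    [-0.45,0,0,0,0,0,0],
    [-0.4,0,0,0,0,0,0],
    [-0.4,0,0,0,0,0,0]
  ]
}}

```text
time_s: 28.15
ee_pos: [560.1, 294.2, 15.5]
ee_rot: [179.9, 0.0, 77.3]
force: [-0.3, -0.3, -0.5]
gripper_width: 27.3
gripper_force: 0.0
```

{"method": "apply_moves", "body": {
  "increments": [
    [-0.4,0,0,0.003,0,0,0],
    [-0.4,0,0,0.005,0,0,0],
    [-0.4,0,0,0.008,0,0,0],
    [-0.4,0,0,0.012,0,0,0],
    [-0.4,0,0,0.015,0,0,0]
  ]
}}

```text
time_s: 28.57
ee_pos: [559.9, 294.1, 59.6]
ee_rot: [180.0, 0.1, 77.3]
force: [-0.3, 0.2, 0.4]
gripper_width: 27.3
gripper_force: 0.0
```

```bash
python3 ck.py
```

```text
screen shift rel. tool px 1 -16 0.61
subpix -15.799285
[562.12398001 295.26112279  63.45833884] [0.40841869 0.6528017  1.84080276] [-0.06310122  0.07542258 -0.03169518]
```

Released. Retreat upward, then check with the networks.

{"method": "apply_moves", "body": {
  "increments": [
    [-0.4,0,0,0.025,0,0,0],
    [-0.4,0,0,0.03,0,0,0],
    [-0.4,0,0,0.03,0,0,0],
    [-0.4,0,0,0.03,0,0,0],
    [-0.4,0,0,0.02,0,0,0]
  ]
}}

```text
time_s: 29.03
ee_pos: [561.2, 294.7, 198.1]
ee_rot: [179.7, -0.2, 77.3]
force: [0.0, 0.5, 0.7]
gripper_width: 27.5
gripper_force: 0.0
```

{"method": "apply_moves", "body": {
  "increments": [
    [-0.4,-0.02,-0.03,0,0,0,0],
    [-0.4,-0.02,-0.03,0,0,0,0],
    [-0.4,-0.02,-0.03,0,0,0,0],
    [-0.4,-0.01,-0.02,0,0,0,0],
    [-0.4,0,0,0,0,0,0]
  ]
}}

```text
time_s: 29.45
ee_pos: [487.6, 181.0, 194.9]
ee_rot: [179.9, 0.1, 77.1]
force: [-0.4, 0.5, -0.1]
gripper_width: 27.4
gripper_force: 0.0
```

Run:
```python
from h import *
s=status.state();print(s["ee_pos"],s["force"])
for c in("wrist","top"):
    f=cams.grab_frame(c)
    for q,z in(("tray",52),("lint_screen",10),("screen_grip",38)):
        for d in finder.trace(q,c)[:1]:
            W=np.array([onz(f,p,z)[:2] for p in np.argwhere(d["pixels"])[:,::-1].astype(float)[::2]]).astype(np.float32);print(c,q,round(d["score"],2),d["rect"],cv2.minAreaRect(W))
    if c=="wrist":
        m=(f["color"].max(2)<60).astype(np.uint8);n,l,st,cc=cv2.connectedComponentsWithStats(m)
        for i in range(1,n):
            if 150<st[i,4]<5000:
                W=np.array([onz(f,p,42)[:2] for p in np.argwhere(l==i)[:,::-1]]).astype(np.float32);print(st[i],cv2.minAreaRect(W))
```

```text
[487.64747144 180.98233215 194.91598088] [-0.43927975  0.49572914 -0.09666308]
wrist tray 0.75 [242.3, 0.0, 116.1, 140.0] ((557.244384765625, 276.9434509277344), (136.2846221923828, 111.27508544921875), 77.33518981933594)
wrist lint_screen 0.85 [269.4, 0.0, 60.0, 123.1] ((560.7069702148438, 290.7939758300781), (130.78668212890625, 71.66006469726562), 77.45056915283203)
wrist screen_grip 0.58 [266.5, 0.9, 62.9, 120.6] ((556.7332763671875, 289.05908203125), (119.5775146484375, 66.29113006591797), 77.45614624023438)
[293  26  14  64 549] ((559.3242797851562, 292.05914306640625), (61.47604751586914, 13.201682090759277), 77.42928314208984)
[480  86  23  22 290] ((762.0233764648438, 210.26193237304688), (21.901607513427734, 30.413602828979492), 76.723876953125)
[333 296  47  22 261] ((578.9163208007812, -27.032390594482422), (33.28462219238281, 67.49250030517578), 73.63483428955078)
top tray 0.66 [155.0, 179.3, 4.9, 23.6] ((547.8300170898438, 372.9177551269531), (63.8994026184082, 23.551279067993164), 13.4924955368042)
```

```bash
python3 -c "
from workcell import env
print(env.job_done())"
```

```text
the job is handed in; nothing more can be done
None
```

I drew the lint screen out of the box, set it down in the white tray with the handle up, let go of it, and handed the job in at about 29.5 s of the 61 s allowed. The final wrist-camera measurement fits it lying flat near the tray's centre. No verdict came back on hand-in.

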